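# Zero the scale with a stylus, load the bent probes in its notches, record the weight

## Robot

A 6-joint arm with a two-finger parallel gripper is mounted at the origin on the work surface. World frame = base frame: x ahead of the robot, y to its left, z up, the work surface at z = 0. Lengths are in mm, angles in rad, forces in N, time in s.
With the tool pointing down it reaches from about 425 to 950 mm from the base axis. Payload 14.7 kg.
Tool frame: the origin (TCP) lies midway between the tips of the shut fingers; the grasp point (between the pads) lies r.pinch_z behind it (r.pinch_z is the distance from the TCP to the grasp point, in mm); x points along the fingers, y is the direction in which the jaws open and shut, and the axes are right-handed (so a half turn about x gives the same grasp; the last joint's range is limited). The gripper opens to 85 mm and grips with 20 to 120 N. Pads are 22 mm wide; open, the fingers measure 114 mm over their backs; the gripper's body (76 mm by 85 mm) begins 54 mm behind the grasp point. The pads swing forward as they close: fully open they stand 13 mm farther back than shut.
Start: joints at [1.298, 0.48, 1.596, -0, 1.065, -0.047], TCP at [145.502, 633.499, 209.397] pointing down, gripper open.
Joint ranges: [-2.75, 2.75], [-0.82, 2.05], [0.23, 2.67], [-1.56, 4.7], [0.09, 2.69], [-2.92, 2.92]. Speed limits (rad/s): [1.89, 1.89, 2.39, 3.01, 3.01, 3.01].

## Interface

Orientations are given as a unit quaternion [w, x, y, z].
In Python, from rig import r, capture, camera_model, order gives the robot as it stands.
- The arm moves only by the tool servo_tool, never from a script. Its argument "moves" is a list of rows, each a list of 3 entries, a list of its own where there are three numbers: the shift along the tool's x, y, z in mm, then the turn, a rotation vector about the tool's x, y, z in rad, then the closure, from -1 (fully open) to 1 (shut). In form: [[[x, y, z], [wx, wy, wz], claw], ...]. A call has 1 to 20 rows; each row is the pose to reach, as a shift and turn from the pose measured when the call began, along the tool's axes at that moment; what a row does not reach only later rows make up. A row lasts 1/8 s, in which the tool goes at most 62.5 mm and 10.7 degrees, less where a joint would pass 70% of its speed; a pose out of reach is approached as far as the arm can. A call with a gripper value outside its range is refused whole. The fingers move at their own pace and stop on an object; "squeeze" is the grip in N (left out, the last holds). Time passes only in rows, so rows that repeat a pose let the fingers close. It gives the time, the measured TCP pose, the force and the opening at its end, in the units of the state.
- r.read_state(): the state, without advancing time (a new reading comes with each control period).
- capture(name): name is "scene" or "top" or "wrist"; returns (picture, depth): 384x512x3 uint8, red, green, blue; 384x512 float32, mm along the optical axis (not along the pixel's ray), 0 where there is no reading.
- camera_model(name): a dict with "fovy" (degrees; the focal length in pixels is half the picture's height over the tangent of half this angle, whatever the lens; pixels are square), "cx", "cy" (the principal point, pixels), "k1" (the pictures are not rectified: a ray, as slopes to the right and down, at radius r is drawn at 1 + k1 r^2 times it, then the intrinsics apply), "R" (3x3) and "t" (3): a world point X has camera coordinates R X + t; the wrist camera has in their place "tool_from_camera" (4x4, takes a point from camera to tool coordinates, whose origin is the TCP and whose axes are the tool frame's). Camera axes: x right, y down, z forward; pixel columns grow to the right and rows downward; lengths in mm; the calibration is good to about 2 mm. A picture is of the moment at which its call begins: read the wrist's pose just before it. camera_model takes no time and is no camera call.
- order.sign_off(): hands the job in, once; it reports no verdict.
The state is a dict: "clock": time; "joints": joint angles; "qvel": joint speeds; "effort": joint torques, N m; "tcp_pos": TCP position; "ee_rot": TCP orientation; "wrist_force": force on the tool from outside, world axes, zero at the start; "moment": the same for the moment, N m; "finger_gap": finger opening in mm.
Only numpy, scipy, OpenCV 4.12 (cv2) and the standard library are available. Lean on these libraries where they do the work, as an engineer would, in place of code of your own. Each camera call takes 0.05 s, during which the arm holds its last target.

## Task

Check-weigh the bent probes: with the cradle still empty, press the scale's recessed blue zero button fully down with the stylus, then lay every probe that is on the bench in a cradle lane of its own, level, with both its ends down in the two notches and its white sleeve on the rib. Let go of them, then press the recessed green record button fully down with the stylus while all the probes lie there. Leave the probes in the cradle and the stylus upright and fully home in its stand.

Things in the scene. Friction and masses are not known exactly. Their poses are not given: they have to be found in the camera images.
- scale: Fixed bench scale, white and grey, 190 mm wide (y); origin under it on the bench, z up. Grey console at x -110 to -50 mm, top 30 mm high, with recessed buttons; behind it a white deck 22 mm high with a cradle of 3 lanes, 54 mm apart along x. A lane holds one probe lying level along y: two notches on dark rest bars (tops 40 mm high) and a black rib (top 37 mm, 10 x 30 mm) for its sleeve
- zero (a joint): Blue zero button in its recess, a 14 mm disc; 0 = out, 0.004 m = fully pressed (down); a spring, about 1 N to start and 4 N fully down; it counts as pressed from 3 mm
- zero_top (a point): Centre of the zero button's top face; at rest 24 mm above the bench, in a square recess 16 mm wide with a blue frame, 6 mm below the console's top
- record (a joint): Green record button in its recess; values and spring the same as the zero button's
- record_top (a point): Centre of the record button's top face; at rest 24 mm above the bench, in a square recess 16 mm wide with a green frame, 6 mm below the console's top
- stand_top (a point): Fixed white stylus stand, block 70 x 70 x 48 mm high on a 90 mm foot 4 mm high, with a square hole 14 mm wide, 44 mm deep in its top: this is the centre of the hole's mouth, 48 mm above the bench; the sides lie along its x and y
- stylus: Stylus standing tip down in the stand, 40 g; its z runs along it, up. Origin at the underside of its black flange (28 mm across, 4 mm thick), which rests on the stand's top. Above the flange a yellow square handle 16 x 16 mm (sides along x and y) from 4 to 56 mm; below it a round shaft 8 mm thick, 40 mm long, with a rounded black tip
- stylus_tip (a point): The stylus's tip, 40 mm below its origin
- notch0_l (a point): Lane 0 (nearest the console), V-notch on the +y side, two slanting orange pins to 56 mm height, 10 mm free at the bottom, 21 at the top. Point: axis of a tube resting in it, 44 mm above the bench; axes as the scale's. A seated probe's sleeve centre is midway between the lane's two notches (132 mm apart) and 34 mm to the scale's +x, at the same height
- notch0_r (a point): Lane 0 (nearest the console), V-notch on the -y side, two slanting orange pins to 56 mm height, 10 mm free at the bottom, 21 at the top. Point: axis of a tube resting in it, 44 mm above the bench; axes as the scale's. A seated probe's sleeve centre is midway between the lane's two notches (132 mm apart) and 34 mm to the scale's +x, at the same height
- notch1_l (a point): Lane 1 (the middle one), V-notch on the +y side, two slanting orange pins to 56 mm height, 10 mm free at the bottom, 21 at the top. Point: axis of a tube resting in it, 44 mm above the bench; axes as the scale's. A seated probe's sleeve centre is midway between the lane's two notches (132 mm apart) and 34 mm to the scale's +x, at the same height
- notch1_r (a point): Lane 1 (the middle one), V-notch on the -y side, two slanting orange pins to 56 mm height, 10 mm free at the bottom, 21 at the top. Point: axis of a tube resting in it, 44 mm above the bench; axes as the scale's. A seated probe's sleeve centre is midway between the lane's two notches (132 mm apart) and 34 mm to the scale's +x, at the same height
- notch2_l (a point): Lane 2 (farthest from the console), V-notch on the +y side, two slanting orange pins to 56 mm height, 10 mm free at the bottom, 21 at the top. Point: axis of a tube resting in it, 44 mm above the bench; axes as the scale's. A seated probe's sleeve centre is midway between the lane's two notches (132 mm apart) and 34 mm to the scale's +x, at the same height
- notch2_r (a point): Lane 2 (farthest from the console), V-notch on the -y side, two slanting orange pins to 56 mm height, 10 mm free at the bottom, 21 at the top. Point: axis of a tube resting in it, 44 mm above the bench; axes as the scale's. A seated probe's sleeve centre is midway between the lane's two notches (132 mm apart) and 34 mm to the scale's +x, at the same height
- probe1: Bent probe, 50 to 100 g, flat, 14 mm thick, either way up is fine (None if absent). Origin: centre of its white sleeve, a box 14 (x) x 40 (y) x 14 mm to grip. An 8 mm steel tube leaves it along y both ways, slants over from |y| 22 to 50 mm, and ends in straight stretches along y at x = -34 mm, |y| 50 to 80 mm, then red caps 14 mm thick to |y| 94 mm. z is upright when it lies flat
- probe1_l (a point): The point of probe1's straight end stretch at x = -34, y = +66 mm in its frame, on the tube's axis: what lies in a notch (either end in either notch of the lane)
- probe1_r (a point): The point of probe1's straight end stretch at x = -34, y = -66 mm in its frame, on the tube's axis: what lies in a notch (either end in either notch of the lane)
- probe2: Bent probe, 50 to 100 g, flat, 14 mm thick, either way up is fine (None if absent). Origin: centre of its white sleeve, a box 14 (x) x 40 (y) x 14 mm to grip. An 8 mm steel tube leaves it along y both ways, slants over from |y| 22 to 50 mm, and ends in straight stretches along y at x = -34 mm, |y| 50 to 80 mm, then red caps 14 mm thick to |y| 94 mm. z is upright when it lies flat
- probe2_l (a point): The point of probe2's straight end stretch at x = -34, y = +66 mm in its frame, on the tube's axis: what lies in a notch (either end in either notch of the lane)
- probe2_r (a point): The point of probe2's straight end stretch at x = -34, y = -66 mm in its frame, on the tube's axis: what lies in a notch (either end in either notch of the lane)
- probe3: Bent probe, 50 to 100 g, flat, 14 mm thick, either way up is fine (None if absent). Origin: centre of its white sleeve, a box 14 (x) x 40 (y) x 14 mm to grip. An 8 mm steel tube leaves it along y both ways, slants over from |y| 22 to 50 mm, and ends in straight stretches along y at x = -34 mm, |y| 50 to 80 mm, then red caps 14 mm thick to |y| 94 mm. z is upright when it lies flat
- probe3_l (a point): The point of probe3's straight end stretch at x = -34, y = +66 mm in its frame, on the tube's axis: what lies in a notch (either end in either notch of the lane)
- probe3_r (a point): The point of probe3's straight end stretch at x = -34, y = -66 mm in its frame, on the tube's axis: what lies in a notch (either end in either notch of the lane)
Not all that is in view belongs to the job. Leave any yellow look-alike of the probe1 alone.

How it is judged:
By the outcome, as a careful person would: the job done as asked, in the order asked, and still so for the second after the job is handed in, with the robot touching nothing.
Of probe1, probe2, probe3 only 2 to 3 are there at a start; the rules pass over those that are not, and their reading is None.
At some moment in a run one of probe1, probe2, probe3 may be knocked a few centimetres aside while the robot is not near it.
It also fails if it takes over 210 s, if anything falls off the work surface, if the arm or the gripper's body presses on something with over 40 N, if the wrist force passes 120 N, or if a joint passes its speed limit or range.

## Working session

There is one attempt and no reset: what is moved stays moved. The work goes in short steps, Python scripts to look and compute and a tool call to move; the robot and the scene stay as the last step left them, time stands still between calls to the robot, and variables do not carry over. Pictures are saved under pics/ and viewed, and the job is handed in when it is done.

Besides the shell and the picture viewer there is one more tool, called as name(argument=value, ...), one argument or row to a line, values as JSON. servo_tool: Moves the arm, as the interface text tells. Its arguments: {"type":"object","properties":{"moves":{"type":"array","items":{"type":"array"}},"squeeze":{"type":"number"}},"required":["moves"]}

```bash
ls; mkdir -p pics
python3 - <<'E'
from rig import r,capture,camera_model,order
import cv2,numpy as np
print(r.read_state(), r.pinch_z)
for n in("scene","top","wrist"):
    p,d=capture(n); cv2.imwrite(f"pics/{n}0.png",p[...,::-1]); np.save(f"pics/{n}0.npy",d)
    print(n,camera_model(n))
E
```

```text
pics
{'clock': 0.0, 'joints': array([ 1.29838170e+00,  4.80838229e-01,  1.59688400e+00, -6.21532594e-06,
        1.06509057e+00, -4.65532079e-02]), 'qvel': array([-8.59695026e-04,  4.24737020e-04,  9.73155614e-04, -4.76101812e-04,
        8.94168755e-05,  5.12601160e-04]), 'effort': array([-1.80920400e-03, -9.50663638e+01, -4.30191994e+01, -2.28628701e-04,
        1.26062628e-02, -3.77351057e-05]), 'tcp_pos': array([145.39729955, 633.07398549, 208.76448401]), 'ee_rot': array([ 0.70253596,  0.07925715,  0.70266918, -0.08010959]), 'wrist_force': array([-0.53702794,  0.45711695, -0.68554704]), 'moment': array([ 0.05576703, -0.01693534, -0.02983612]), 'finger_gap': 85.38207587078885} 18.700000000000003
scene {'fovy': 52.915915095890924, 'cx': 250.247603350034, 'cy': 194.97665213435164, 'k1': -0.04481064872565724, 'R': array([[ 0.66479877,  0.74690755,  0.01310387],
       [ 0.62348388, -0.54511036, -0.56046636],
       [-0.4114735 ,  0.3807674 , -0.82807351]]), 't': array([-461.29680867, -199.48161744, 1475.60688936])}
top {'fovy': 44.64800417684862, 'cx': 260.68027515117404, 'cy': 180.30513717506597, 'k1': -0.04269289223827845, 'R': array([[-0.01262763, -0.99980161,  0.01540399],
       [-0.98513866,  0.00980042, -0.17148112],
       [ 0.17129614, -0.01734047, -0.98506697]]), 't': array([ 140.45738286,  495.47153891, 1403.84470399])}
wrist {'fovy': 65.7992898019063, 'cx': 255.0444302866202, 'cy': 196.6492426770144, 'k1': 0.008393906261267188, 'tool_from_camera': array([[ 6.95997889e-04, -2.82936247e-01,  9.59138465e-01,
        -1.64461304e+02],
       [ 9.99999363e-01,  1.04925278e-03, -4.16129490e-04,
        -5.98490411e-01],
       [-8.88640587e-04,  9.59138144e-01,  2.82936797e-01,
        -7.19570633e+01],
       [ 0.00000000e+00,  0.00000000e+00,  0.00000000e+00,
         1.00000000e+00]])}
```

View pics/scene0.png

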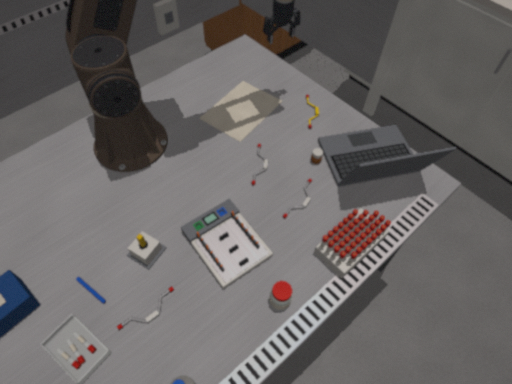

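View pics/top0.png

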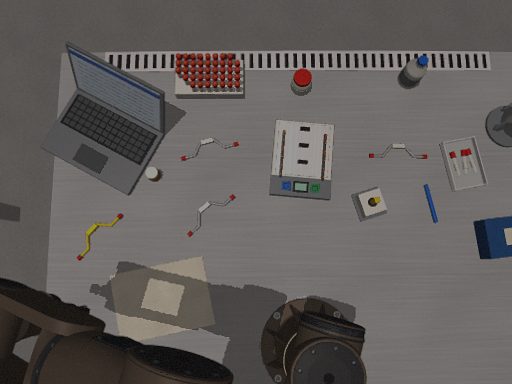

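View pics/wrist0.png

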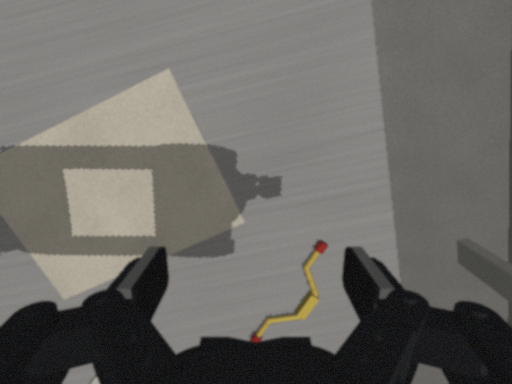

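Three candidate white-sleeved probes in the top view: (208,143), (205,206) and (399,148). The yellow one at (95,230) is the look-alike. The stylus in its stand is at (372,203), and the blue pen at (430,203) is not it. I'll check these in a close crop.

```bash
cat > lib.py <<'E'
import numpy as np,cv2
from scipy.spatial.transform import Rotation as Ro
from rig import r,capture,camera_model,order
def K(c):
    f=192/np.tan(np.radians(c["fovy"]/2)); return np.array([[f,0,c["cx"]],[0,f,c["cy"]],[0,0,1.]])
def dist(c): return np.array([c["k1"],0,0,0,0.])
def pose(name,st=None):
    c=camera_model(name)
    if name!="wrist": return c,np.array(c["R"]),np.array(c["t"])
    T=np.eye(4);q=st["ee_rot"];T[:3,:3]=Ro.from_quat([q[1],q[2],q[3],q[0]]).as_matrix();T[:3,3]=st["tcp_pos"]
    W=np.linalg.inv(T@np.array(c["tool_from_camera"])); return c,W[:3,:3],W[:3,3]
def proj(name,X,st=None):
    c,R,t=pose(name,st)
    p,_=cv2.projectPoints(np.array(X,float).reshape(-1,1,3),cv2.Rodrigues(R)[0],t,K(c),dist(c)); return p[:,0]
def ray(name,px,z,st=None):
    c,R,t=pose(name,st)
    u=cv2.undistortPoints(np.array(px,float).reshape(-1,1,2),K(c),dist(c))[:,0]
    d=np.c_[u,np.ones(len(u))]@R; o=-R.T@t
    s=(np.asarray(z)-o[2])/d[:,2]; return o+d*s[:,None]
def tool():
    s=r.read_state();q=s["ee_rot"];return s,Ro.from_quat([q[1],q[2],q[3],q[0]]),s["tcp_pos"]
def go(P,yaw,tilt=None):
    """shift & rotvec in tool axes to reach TCP P pointing down, jaws along world yaw (rad)"""
    s,R,p=tool()
    best=None
    for k in (0,1):
        a=yaw+k*np.pi; y=np.array([np.cos(a),np.sin(a),0]);x=np.array([0,0,-1.]);z=np.cross(x,y)
        G=Ro.from_matrix(np.c_[x,y,z]); w=(R.inv()*G).as_rotvec()
        if best is None or np.linalg.norm(w)<np.linalg.norm(best[1]): best=(R.inv().apply(np.array(P)-p),w)
    return np.round(best[0],1),np.round(best[1],4)
def snap(name,tag,crop=None,scale=1):
    s=r.read_state();p,d=capture(name);im=p[...,::-1].copy()
    np.savez(f"pics/{tag}.npz",im=im,d=d,tcp_pos=s["tcp_pos"],ee_rot=s["ee_rot"])
    o=im
    if crop: a,b,w,h=crop;o=im[b:b+h,a:a+w]
    o=cv2.resize(o,None,fx=scale,fy=scale,interpolation=cv2.INTER_CUBIC);cv2.imwrite(f"pics/{tag}.png",o);return s,im,d
E
python3 - <<'E'
from lib import *
im=cv2.imread("pics/top0.png")
for n,(a,b,w,h) in dict(a=(170,110,260,130),).items():
    cv2.imwrite(f"pics/crop{n}.png",cv2.resize(im[b:b+h,a:a+w],None,fx=3,fy=3,interpolation=cv2.INTER_CUBIC))
E
```

```text
(no output)
```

View pics/cropa.png

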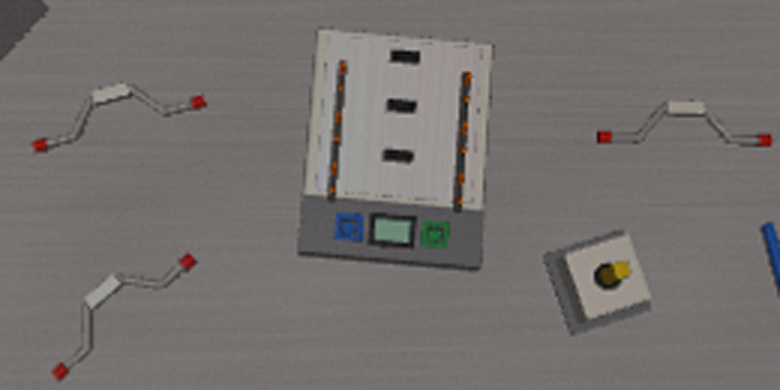

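Run:
```python
from lib import *
F=lambda l:np.array(l)/3.+[170,110]
def s(n,l,z): print(n,ray("top",F(l),z)[:,:2].round(1).tolist())
s("btn b,g",[(348,227),(435,235)],[24,24])
s("deck",[(320,29),(493,44)],[22,22])
s("ribs0-2",[(398,155),(401,106),(405,57)],[37]*3)
s("console",[(300,253),(480,268)],[30,30])
s("pA",[(110,93),(40,145),(198,102)],[14,14,14])
s("pB",[(103,290),(61,372),(189,261)],[14,14,14])
s("pC",[(686,108),(604,137),(764,140)],[14,14,14])
s("stylus top",[(622,270)],[104]); s("stand",[(566,251),(624,232),(651,299),(592,321)],[48]*4)
```

```text
btn b,g [[482.3, 55.6], [472.9, -35.1]]
deck [[697.6, 80.7], [679.6, -104.5]]
ribs0-2 [[555.7, 2.6], [608.3, -2.0], [661.5, -7.8]]
console [[454.6, 106.3], [436.9, -79.9]]
pA [[631.0, 305.4], [575.1, 378.9], [620.3, 211.7]]
pB [[420.2, 311.1], [335.7, 353.7], [449.7, 221.7]]
pC [[609.6, -311.5], [578.4, -220.9], [573.7, -393.9]]
stylus top [[423.7, -208.0]]
stand [[451.2, -166.2], [470.3, -227.3], [400.7, -251.4], [378.9, -189.4]]
```

Run:
```python
from lib import *
s,R,p=tool(); print(R.as_matrix().round(3))
print(go([560,0,330],-0.098+np.pi/2)); print(go([560,0,330],-0.098))
```

```text
[[-0.     0.224  0.975]
 [-0.001  0.975 -0.224]
 [-1.    -0.001 -0.   ]]
(array([-120.6, -524.4,  545.8]), array([-1.279e-01, -1.000e-04,  1.000e-03]))
(array([-120.6, -524.4,  545.8]), array([1.4429e+00, 7.0000e-04, 8.0000e-04]))
```

servo_tool(
  moves=[
    [[-121, -524, 490], [-0.128, 0, 0], -1],
    [[-121, -524, 490], [-0.128, 0, 0], -1],
    [[-121, -524, 490], [-0.128, 0, 0], -1],
    [[-121, -524, 490], [-0.128, 0, 0], -1],
    [[-121, -524, 490], [-0.128, 0, 0], -1],
    [[-121, -524, 490], [-0.128, 0, 0], -1],
    [[-121, -524, 490], [-0.128, 0, 0], -1],
    [[-121, -524, 490], [-0.128, 0, 0], -1],
    [[-121, -524, 490], [-0.128, 0, 0], -1],
    [[-121, -524, 490], [-0.128, 0, 0], -1],
    [[-121, -524, 490], [-0.128, 0, 0], -1],
    [[-121, -524, 490], [-0.128, 0, 0], -1],
    [[-121, -524, 490], [-0.128, 0, 0], -1],
    [[-121, -524, 490], [-0.128, 0, 0], -1],
  ],
)

```text
clock: 1.9
tcp_pos: [505.2, 13.1, 330.0]
ee_rot: [0.706, 0.035, 0.707, -0.035]
wrist_force: [-0.5, -0.4, -0.3]
finger_gap: 85.4
```

Run:
```python
from lib import *
s,im,d=snap("wrist","w1",None,1.5);print(s["clock"],s["tcp_pos"],s["qvel"].round(3))
```

```text
1.9 [505.18161045  13.11104216 330.02392737] [ 0.021 -0.008  0.006  0.001 -0.001  0.001]
```

View pics/w1.png

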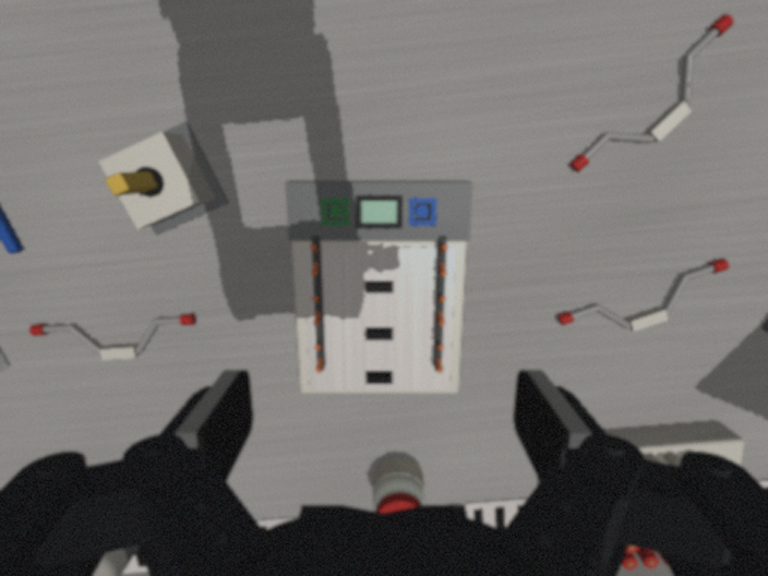

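```bash
cat > fit.py <<'E'
from lib import *
def blob(m,c,rad):
    mm=np.zeros_like(m);x,y=map(int,c);mm[max(0,y-rad):y+rad+1,max(0,x-rad):x+rad+1]=m[max(0,y-rad):y+rad+1,max(0,x-rad):x+rad+1]
    ys,xs=np.nonzero(mm); return xs.mean(),ys.mean(),len(xs)
def masks(im):
    h=cv2.cvtColor(im,cv2.COLOR_BGR2HSV).astype(int)
    H,S,V=h[...,0],h[...,1],h[...,2]
    return dict(blue=(H>100)&(H<130)&(S>120)&(V>60),green=(H>45)&(H<80)&(S>100),red=((H<6)|(H>172))&(S>130)&(V>70),orange=(H>=3)&(H<20)&(S>130)&(V>70),dark=(V<50),yellow=(H>18)&(H<32)&(S>120))
E
python3 - <<'E'
from fit import *
z=np.load("pics/w1.npz");im=z["im"];st=dict(tcp_pos=z["tcp_pos"],ee_rot=z["ee_rot"]);m=masks(im)
def P(n,c,rad,zz):
    b=blob(m[n],np.array(c)/1.5,rad); X=ray("wrist",[b[:2]],zz,st)[0]; print(n,np.round(b,1),X.round(1)); return X
g=P("green",(335,211),12,27);b=P("blue",(423,211),12,27)
ribs=[P("dark",(379,y),11,37) for y in (286,333,377)]
u=np.diff([ribs[0],ribs[2]],axis=0)[0];print("yaw rib",np.arctan2(u[1],u[0]),np.linalg.norm(u)); u=b-g;print("yaw btn",np.arctan2(u[1],u[0])-np.pi/2,np.linalg.norm(u))
for c in [(723,23),(580,163),(721,265),(566,318),(37,329),(188,320)]: P("red",c,9,8)
for c in [(670,121),(649,320),(118,353)]: print(ray("wrist",[np.array(c)/1.5],14,st)[0].round(1))
print("pins",[ray("wrist",[np.array(c)/1.5],56,st)[0,:2].round(1).tolist() for c in [(317,247),(317,268),(317,298),(318,320),(319,347),(321,368)]])
print("corn",[ray("wrist",[np.array(c)/1.5],30,st)[0,:2].round(1).tolist() for c in [(287,181),(471,181),(467,240),(290,240)]])
print("corn",[ray("wrist",[np.array(c)/1.5],22,st)[0,:2].round(1).tolist() for c in [(302,392),(457,391)]])
print("stand",[ray("wrist",[np.array(c)/1.5],48,st)[0,:2].round(1).tolist() for c in [(165,133),(197,204),(139,227),(100,161)]])
E
```

```text
green [223.5 140.6 157. ] [475.  -34.3  27. ]
blue [281.1 140.8 234. ] [484.1  54.9  27. ]
dark [252.1 190.6  62. ] [556.8   2.3  37. ]
dark [252.1 222.   74. ] [610.1  -3.1  37. ]
dark [252.5 251.1  72. ] [662.8  -7.7  37. ]
yaw rib -0.09388182434949188 106.42828108912616
yaw btn -0.101440779675805 89.64957035506961
red [481.9  15.4  80. ] [337.1 356.3   8. ]
red [385.8 108.1  65. ] [451.7 223.1   8. ]
red [479.9 176.5  52. ] [577.3 381.3   8. ]
red [376.7 211.7  47. ] [623.3 212.1   8. ]
red [ 24.  219.5  42. ] [ 578.  -399.3    8. ]
red [124.6 212.6  47. ] [ 582.5 -222.9    8. ]
[420.8 310.3  14. ]
[633.1 304.6  14. ]
[ 614.3 -308.9   14. ]
pins [[505.9, -53.5], [527.1, -56.5], [558.5, -60.9], [582.3, -63.2], [612.6, -66.3], [637.0, -67.5]]
corn [[440.5, -78.7], [458.6, 106.4], [518.2, 99.8], [500.1, -85.0]]
corn [[681.4, -100.8], [697.8, 81.5]]
stand [[385.9, -182.3], [453.4, -166.5], [470.1, -228.9], [404.8, -250.0]]
```

Run:
```python
from lib import *
im=np.load("pics/w1.npz")["im"]
cv2.imwrite("pics/w1s.png",cv2.resize(im[110:270,180:330],None,fx=5,fy=5,interpolation=cv2.INTER_CUBIC)[:600])
cv2.imwrite("pics/w1t.png",cv2.resize(im[75:170,50:170],None,fx=6,fy=6,interpolation=cv2.INTER_CUBIC))
```

```text
(no output)
```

View pics/w1s.png

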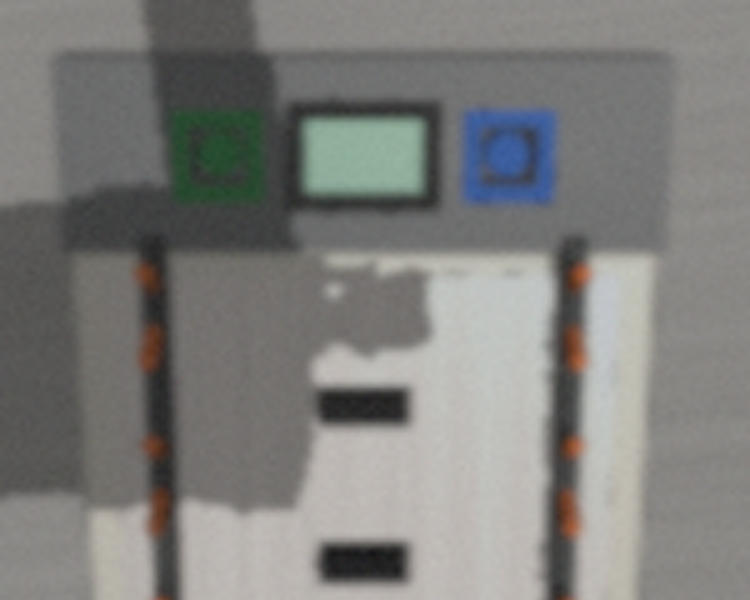

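View pics/w1t.png

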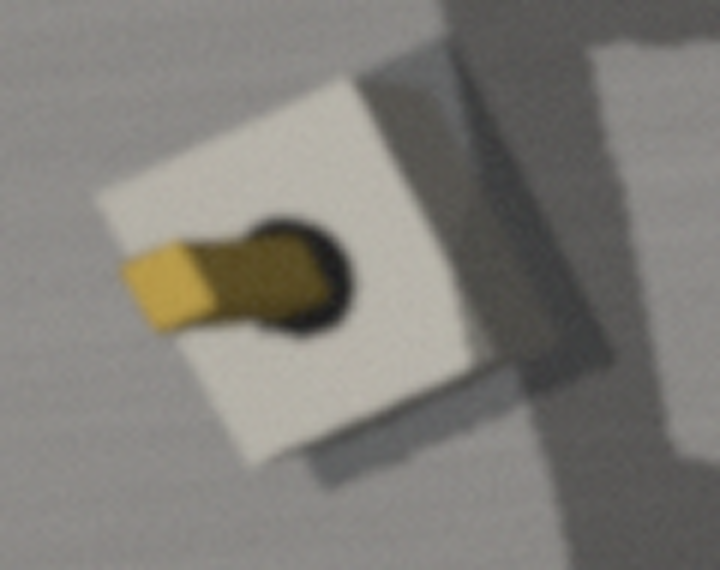

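Run:
```python
from fit import *
z=np.load("pics/w1.npz");im=z["im"];st=dict(tcp_pos=z["tcp_pos"],ee_rot=z["ee_rot"])
f=lambda l:np.array(l)/6+[50,75]
T=ray("wrist",f([(170,286)]),104,st)[0];print("top",T)
C=ray("wrist",f([(98,198),(350,78),(470,358),(255,465)]),48,st);print(C.round(1),C.mean(0)); e=C-np.roll(C,1,0);print(np.degrees(np.arctan2(e[:,1],e[:,0])),np.linalg.norm(e,axis=1))
F=ray("wrist",f([(302,278)]),52,st)[0];print("flange",F)
print(go([425,-207,210],0.29+np.pi/2))
```

```text
top [ 428.0721619  -206.63626945  104.        ]
[[ 405.6 -250.7   48. ]
 [ 384.8 -184.4   48. ]
 [ 451.1 -170.5   48. ]
 [ 471.8 -229.6   48. ]] [ 428.32692446 -208.79478689   48.        ]
[-162.28015598  107.44020746   11.82932998  -70.69667529] [69.45590485 69.52603678 67.74452199 62.59663817]
flange [ 428.51136919 -204.79403693   52.        ]
(array([ 120.3, -227.2,  -58.1]), array([-0.3874, -0.0011,  0.0005]))
```

servo_tool(
  moves=[
    [[110, -227, -54], [-0.39, 0, 0], -1],
    [[110, -227, -54], [-0.39, 0, 0], -1],
    [[110, -227, -54], [-0.39, 0, 0], -1],
    [[110, -227, -54], [-0.39, 0, 0], -1],
    [[110, -227, -54], [-0.39, 0, 0], -1],
    [[110, -227, -54], [-0.39, 0, 0], -1],
    [[110, -227, -54], [-0.39, 0, 0], -1],
  ],
)

```text
clock: 2.82
tcp_pos: [429.5, -206.0, 220.7]
ee_rot: [0.699, -0.104, 0.7, 0.103]
wrist_force: [0.5, 0.5, 0.0]
finger_gap: 85.7
```

Run:
```python
from lib import *
s,im,d=snap("wrist","w2",None,1.5);print(s["clock"],s["tcp_pos"],s["joints"].round(2),d[150:260:10,200:300:20])
```

```text
2.825 [ 429.50521203 -206.03579122  220.67774901] [-0.51  0.22  1.97 -0.    0.95 -2.37] [[383.83847 380.44412 337.0764  336.7582  334.64404]
 [386.81964 387.06302 338.79358 339.75153 339.2662 ]
 [391.9938  391.2034  342.49908 313.51746 343.52182]
 [395.7808  394.19608 345.8629  289.185   345.5178 ]
 [399.32507 398.83118 348.9105  292.78198 349.51517]
 [404.41443 403.33118 353.2653  352.80112 352.57114]
 [408.2275  407.1787  406.53165 408.16962 406.95966]
 [411.71533 411.1649  410.798   410.63586 412.8301 ]
 [416.21762 414.64948 415.91928 414.53796 415.7912 ]
 [421.182   421.48737 419.91006 419.22327 419.45938]
 [424.77533 425.57755 424.2996  425.09525 424.38498]]
```

View pics/w2.png

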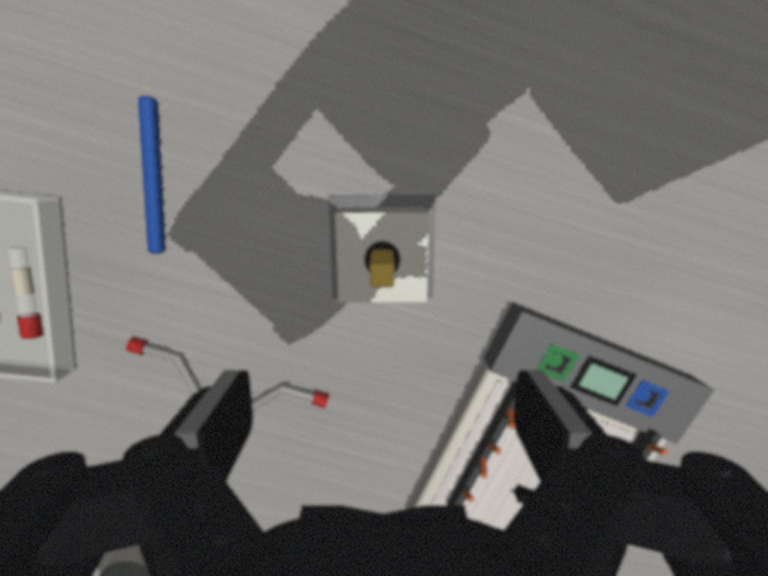

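Run:
```python
from lib import *
z=np.load("pics/w2.npz");im=z["im"];
cv2.imwrite("pics/w2s.png",cv2.resize(im[125:210,205:305],None,fx=7,fy=7,interpolation=cv2.INTER_CUBIC))
```

```text
(no output)
```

View pics/w2s.png

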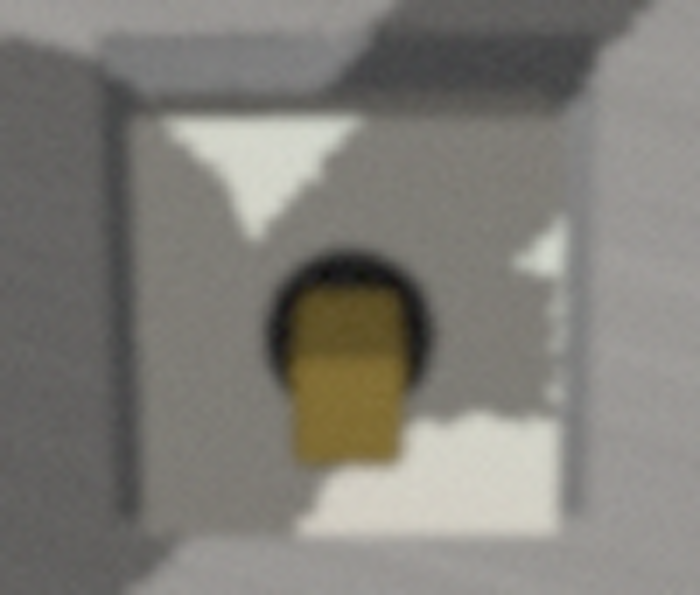

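Run:
```python
from lib import *
z=np.load("pics/w2.npz");st=dict(tcp_pos=z["tcp_pos"],ee_rot=z["ee_rot"])
f=lambda l:np.array(l)/7+[205,125]
print(ray("wrist",f([(348,410)]),104,st),ray("wrist",f([(351,330)]),52,st))
C=ray("wrist",f([(128,112),(567,112),(562,535),(142,533)]),48,st);print(C.mean(0));e=C-np.roll(C,1,0);print(np.degrees(np.arctan2(e[:,1],e[:,0])),np.linalg.norm(e,axis=1))
s,R,p=tool();print(np.degrees(np.arctan2(R.as_matrix()[1,1],R.as_matrix()[0,1])))
print(go([428.5,-206.5,64],0.295+np.pi/2))
```

```text
[[ 427.102465   -207.77968074  104.        ]] [[ 426.40105768 -207.56664767   52.        ]]
[ 427.11920795 -207.55331417   48.        ]
[-162.9384803   106.87273548   17.87664723  -73.40695304] [70.64909131 70.36105715 71.00801347 71.3732337 ]
106.84486718979328
(array([156.8,  -0. ,  -1.2]), array([-0.001 , -0.0006,  0.0006]))
```

Run:
```python
from lib import *
print(go([427,-207.6,64],np.radians(107)))
```

```text
(array([156.8,  -0.6,  -2.9]), array([-0.0027, -0.0006,  0.0006]))
```

servo_tool(
  moves=[
    [[60, -0.6, -2.9], [-0.003, 0, 0], -1],
    [[120, -0.6, -2.9], [-0.003, 0, 0], -1],
    [[157, -0.6, -2.9], [-0.003, 0, 0], -1],
    [[157, -0.6, -2.9], [-0.003, 0, 0], -1],
    [[157, -0.6, -2.9], [-0.003, 0, 0], 1],
    [[157, -0.6, -2.9], [-0.003, 0, 0], 1],
    [[157, -0.6, -2.9], [-0.003, 0, 0], 1],
    [[157, -0.6, -2.9], [-0.003, 0, 0], 1],
    [[157, -0.6, -2.9], [-0.003, 0, 0], 1],
    [[157, -0.6, -2.9], [-0.003, 0, 0], 1],
  ],
  squeeze=40,
)

```text
clock: 4.12
tcp_pos: [427.5, -207.8, 64.6]
ee_rot: [0.7, -0.105, 0.699, 0.104]
wrist_force: [-0.9, 1.5, 14.0]
finger_gap: 14.9
```

Run:
```python
from fit import *
z=np.load("pics/w2.npz");im=z["im"];st=dict(tcp_pos=z["tcp_pos"],ee_rot=z["ee_rot"]);m=masks(im)
for n,c in(("green",(558,362)),("blue",(648,398))):
    b=blob(m[n],np.array(c)/1.5,16);print(n,b,ray("wrist",[b[:2]],28,st).round(1))
s,R,p=tool();print(p,R.as_quat(),s["joints"])
print(go([420,-207.6,175],np.radians(107)),go([470,54,175],np.radians(107)))
```

```text
green (np.float64(371.3011583011583), np.float64(240.44787644787644), 259) [[474.1 -34.2  28. ]]
blue (np.float64(430.76109215017067), np.float64(264.84300341296927), 293) [[483.9  55.8  28. ]]
[ 427.46589301 -207.77168981   64.58982801] [-0.10505352  0.6991457   0.10408963  0.69951726] [-5.15601411e-01  4.60379946e-01  2.12129621e+00 -1.41429899e-03
  5.58663043e-01 -2.38206096e+00]
(array([-110.4,    2.2,   -7.1]), array([0.0002, 0.0003, 0.0014])) (array([-110.7,  237.7,  117.3]), array([0.0002, 0.0003, 0.0014]))
```

servo_tool(
  moves=[
    [[-55, 0, 0], [0, 0, 0], 1],
    [[-106, 0, 0], [0, 0, 0], 1],
    [[-106, 60, 33], [0, 0, 0], 1],
    [[-106, 120, 66], [0, 0, 0], 1],
    [[-106, 180, 100], [0, 0, 0], 1],
    [[-106, 235, 131], [0, 0, 0], 1],
    [[-106, 235, 131], [0, 0, 0], 1],
    [[-106, 235, 131], [0, 0, 0], 1],
  ],
)

```text
clock: 5.12
tcp_pos: [484.0, 56.6, 170.4]
ee_rot: [0.699, -0.106, 0.699, 0.105]
wrist_force: [-0.0, -1.0, -0.1]
finger_gap: 14.8
```

Run:
```python
from lib import *
s,im,d=snap("wrist","w3",None,1.5);print(s["clock"],s["tcp_pos"],s["joints"].round(2),s["wrist_force"],s["finger_gap"])
```

```text
5.125 [483.99305914  56.62034882 170.43146644] [ 0.06  0.3   2.   -0.    0.83 -1.81] [-3.96774917e-04 -9.96035462e-01 -1.28786347e-01] 14.810607930958545
```

View pics/w3.png

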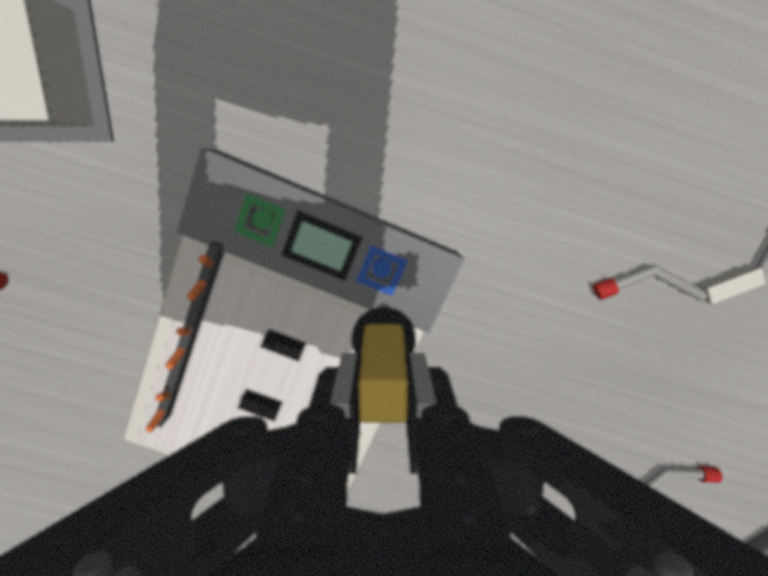

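Run:
```python
from fit import *
z=np.load("pics/w3.npz");im=z["im"];st=dict(tcp_pos=z["tcp_pos"],ee_rot=z["ee_rot"]);m=masks(im)
q=st["ee_rot"];R=Ro.from_quat([q[1],q[2],q[3],q[0]])
W=lambda v:st["tcp_pos"]+R.apply(v)
print(proj("wrist",[W([-39.4,0,0]),W([12.6,0,0])],st)*1.5)
print(proj("wrist",[W([-39.4,0,8]),W([-39.4,0,-8]),W([12.6,0,-14]),W([12.6,0,14])],st)*1.5)
for n,c in(("green",(260,220)),("blue",(383,268))):
    b=blob(m[n],np.array(c)/1.5,18);print(n,b,ray("wrist",[b[:2]],28,st).round(1))
print(W([56.6,0,0]))
cv2.imwrite("pics/w3s.png",cv2.resize(im[150:300,200:310],None,fx=4,fy=4,interpolation=cv2.INTER_CUBIC))
```

```text
[[384.40575829 402.77664286]
 [383.94850802 340.086276  ]]
[[384.35478597 425.05563751]
 [384.45845877 379.7822857 ]
 [384.00750547 308.95337037]
 [383.89200852 369.96072555]]
green (np.float64(173.3289183222958), np.float64(145.86313465783664), 453) [[474.6 -34.9  28. ]]
blue (np.float64(254.0909090909091), np.float64(179.384778012685), 473) [[483.7  54.6  28. ]]
[484.04647157  56.54964045 113.8315358 ]
```

View pics/w3s.png

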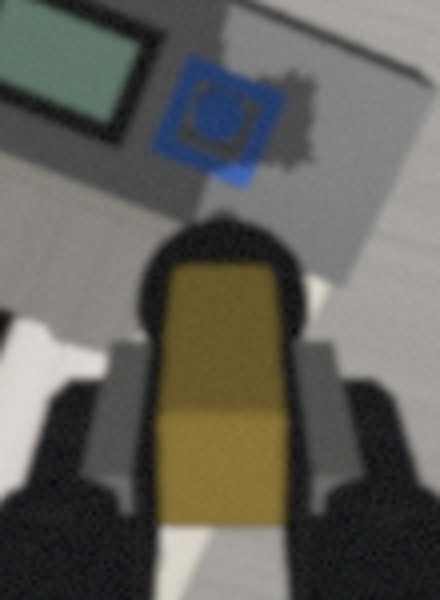

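servo_tool(
  moves=[
    [[40, -1.3, 0], [0, 0, 0], 1],
    [[78, -1.3, 0], [0, 0, 0], 1],
    [[78, -1.3, 0], [0, 0, 0], 1],
    [[84, -1.3, 0], [0, 0, 0], 1],
    [[88, -1.3, 0], [0, 0, 0], 1],
    [[90, -1.3, 0], [0, 0, 0], 1],
    [[91.5, -1.3, 0], [0, 0, 0], 1],
    [[91.5, -1.3, 0], [0, 0, 0], 1],
  ],
)

```text
clock: 6.18
tcp_pos: [484.4, 54.3, 79.1]
ee_rot: [0.7, -0.106, 0.699, 0.105]
wrist_force: [0.2, -1.2, 2.3]
finger_gap: 14.7
```

servo_tool(
  moves=[
    [[1, 0, 0], [0, 0, 0], 1],
    [[2, 0, 0], [0, 0, 0], 1],
    [[2.5, 0, 0], [0, 0, 0], 1],
    [[2.5, 0, 0], [0, 0, 0], 1],
  ],
)

```text
clock: 6.68
tcp_pos: [484.5, 54.3, 76.6]
ee_rot: [0.7, -0.106, 0.699, 0.105]
wrist_force: [1.5, -0.2, 2.9]
finger_gap: 14.9
```

servo_tool(
  moves=[
    [[0.7, 0, 0], [0, 0, 0], 1],
    [[1.4, 0, 0], [0, 0, 0], 1],
    [[1.4, 0, 0], [0, 0, 0], 1],
  ],
)

```text
clock: 7.05
tcp_pos: [484.9, 54.3, 75.6]
ee_rot: [0.7, -0.106, 0.699, 0.105]
wrist_force: [-0.9, -0.0, 13.4]
finger_gap: 15.4
```

Run:
```python
from lib import *
G=Ro.from_quat([-0.10505352,0.6991457,0.10408963,0.69951726])
s,R,p=tool()
for P in ([427.47,-207.77,140],): print(R.inv().apply(np.array(P)-p).round(1),(R.inv()*G).as_rotvec().round(4),s["wrist_force"])
```

```text
[ -64.2 -233.7 -131.9] [0.0016 0.0013 0.0005] [-9.04953425e-01 -1.29683375e-02  1.33989089e+01]
```

servo_tool(
  moves=[
    [[-40, 0, 0], [0, 0, 0], 1],
    [[-64.2, 0, 0], [0, 0, 0], 1],
    [[-64.2, -58, -33], [0, 0, 0], 1],
    [[-64.2, -116, -66], [0.001, 0.001, 0], 1],
    [[-64.2, -175, -99], [0.001, 0.001, 0], 1],
    [[-64.2, -233.7, -131.9], [0.002, 0.001, 0], 1],
    [[-64.2, -233.7, -131.9], [0.002, 0.001, 0], 1],
    [[-64.2, -233.7, -131.9], [0.002, 0.001, 0], 1],
    [[-64.2, -233.7, -131.9], [0.002, 0.001, 0], 1],
  ],
)

```text
clock: 8.18
tcp_pos: [427.4, -206.7, 139.9]
ee_rot: [0.699, -0.105, 0.699, 0.104]
wrist_force: [-0.2, 0.0, -0.5]
finger_gap: 14.7
```

Run:
```python
from lib import *
G=Ro.from_quat([-0.10505352,0.6991457,0.10408963,0.69951726])
s,R,p=tool()
for P in ([427.47,-207.77,65],): print(R.inv().apply(np.array(P)-p).round(1),(R.inv()*G).as_rotvec().round(4),s["wrist_force"])
snap("wrist","w4",(150,120,200,150),4)
```

```text
[74.9 -1.  -0.3] [ 0.0001 -0.     -0.0001] [-0.22849092  0.0060227  -0.4565572 ]
```

View pics/w4.png

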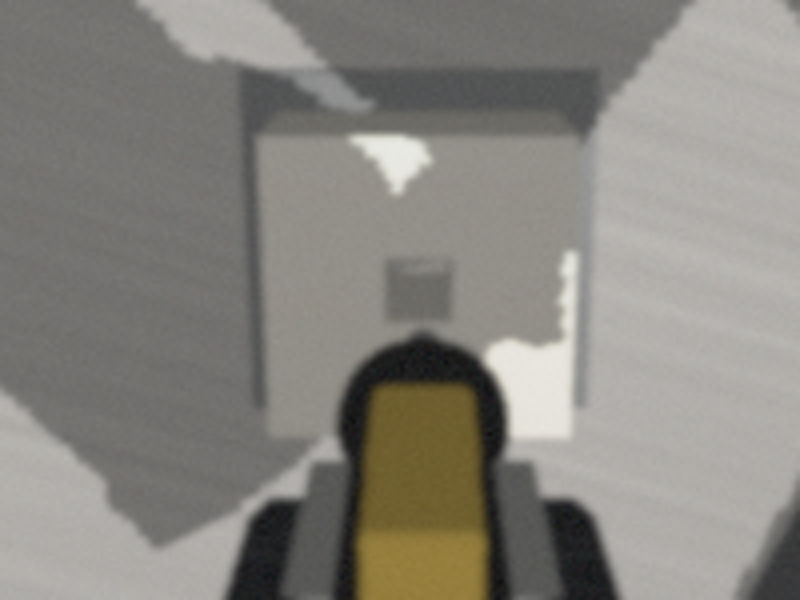

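servo_tool(
  moves=[
    [[20, -1, -0.3], [0, 0, 0], 1],
    [[45, -1, -0.3], [0, 0, 0], 1],
    [[65, -1, -0.3], [0, 0, 0], 1],
    [[72, -1, -0.3], [0, 0, 0], 1],
    [[74, -1, -0.3], [0, 0, 0], 1],
    [[74, -1, -0.3], [0, 0, 0], 1],
  ],
)

```text
clock: 8.98
tcp_pos: [428.0, -207.5, 66.4]
ee_rot: [0.7, -0.106, 0.699, 0.104]
wrist_force: [-0.1, 0.3, -0.5]
finger_gap: 15.1
```

Nothing is touching yet. I'll ease down to contact, then release and go up.

servo_tool(
  moves=[
    [[1, 0, 0], [0, 0, 0], 1],
    [[2, 0, 0], [0, 0, 0], 1],
    [[2, 0, 0], [0, 0, 0], -1],
    [[2, 0, 0], [0, 0, 0], -1],
    [[2, 0, 0], [0, 0, 0], -1],
    [[2, 0, 0], [0, 0, 0], -1],
    [[2, 0, 0], [0, 0, 0], -1],
    [[-55, 0, 0], [0, 0, 0], -1],
    [[-110, 0, 0], [0, 0, 0], -1],
    [[-160, 0, 0], [0, 0, 0], -1],
    [[-160, 0, 0], [0, 0, 0], -1],
  ],
)

```text
clock: 10.35
tcp_pos: [429.7, -208.3, 230.0]
ee_rot: [0.702, -0.107, 0.697, 0.103]
wrist_force: [0.2, 0.8, -0.9]
finger_gap: 85.5
```

Run:
```python
from lib import *
snap("wrist","w5",None,1.5); print(tool()[2])
```

```text
[ 428.58645148 -207.69234508  227.91581056]
```

View pics/w5.png

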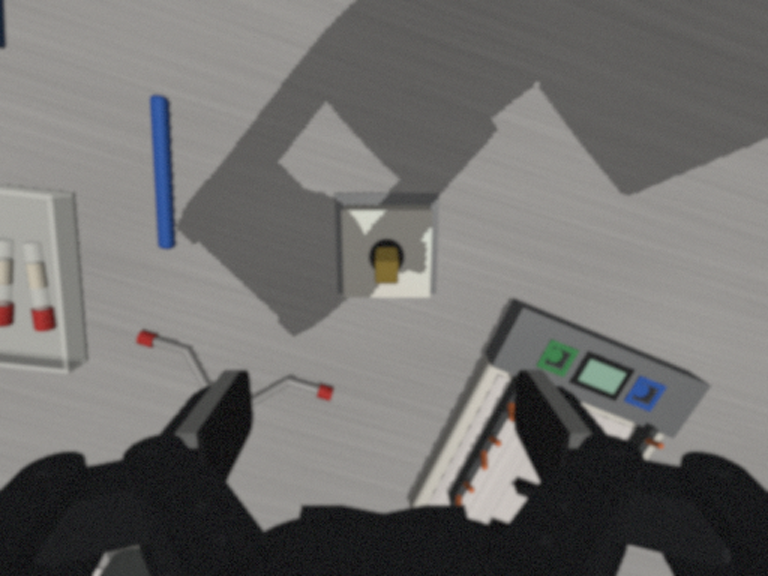

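```bash
cat >> lib.py <<'E'
def goy(P,yaw):
    s,R,p=tool(); a=yaw; y=np.array([np.cos(a),np.sin(a),0]);x=np.array([0,0,-1.]);z=np.cross(x,y)
    G=Ro.from_matrix(np.c_[x,y,z]); print(R.inv().apply(np.array(P)-p).round(1),(R.inv()*G).as_rotvec().round(4))
E
python3 -c "
from lib import *
goy([600,-72,265],-0.097)"
```

```text
[-36.8  79.2 203.8] [ 1.966e+00  6.400e-03 -3.000e-04]
```

servo_tool(
  moves=[
    [[-37, 20, 50], [0.18, 0, 0], -1],
    [[-37, 40, 100], [0.36, 0, 0], -1],
    [[-37, 60, 150], [0.54, 0, 0], -1],
    [[-37, 79, 204], [0.72, 0, 0], -1],
    [[-37, 79, 204], [0.9, 0, 0], -1],
    [[-37, 79, 204], [1.08, 0, 0], -1],
    [[-37, 79, 204], [1.26, 0, 0], -1],
    [[-37, 79, 204], [1.44, 0, 0], -1],
    [[-37, 79, 204], [1.62, 0, 0], -1],
    [[-37, 79, 204], [1.8, 0.003, 0], -1],
    [[-37, 79, 204], [1.966, 0.006, 0], -1],
    [[-37, 79, 204], [1.966, 0.006, 0], -1],
    [[-37, 79, 204], [1.966, 0.006, 0], -1],
  ],
)

```text
clock: 12.02
tcp_pos: [599.9, -72.1, 264.3]
ee_rot: [-0.476, -0.523, -0.476, 0.523]
wrist_force: [-0.1, -0.7, 0.4]
finger_gap: 85.5
```

Run:
```python
from lib import *
s,im,d=snap("wrist","w6",None,1.5); print(tool()[2],s["joints"].round(2))
cv2.imwrite("pics/w6s.png",cv2.resize(im[30:200,170:340],None,fx=3.5,fy=3.5,interpolation=cv2.INTER_CUBIC))
```

```text
[599.95532918 -72.09606462 264.58594277] [-0.17  0.37  1.64  0.    1.14 -0.08]
```

View pics/w6.png

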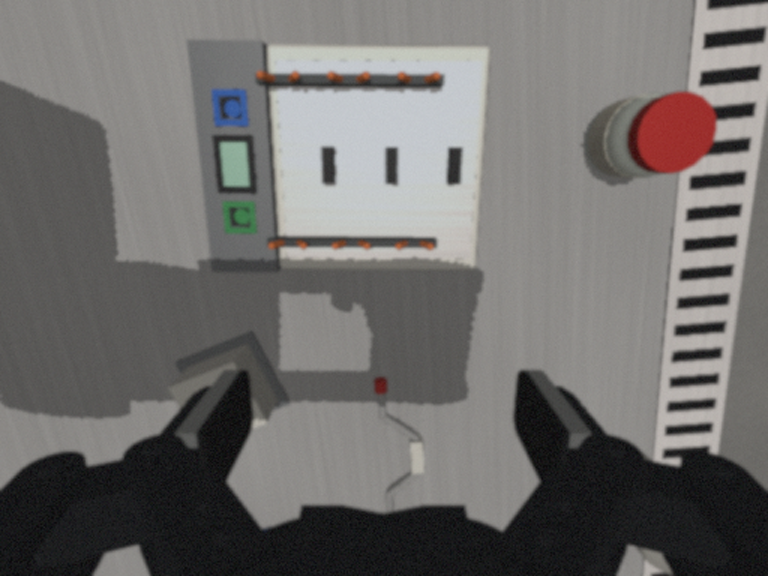

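View pics/w6s.png

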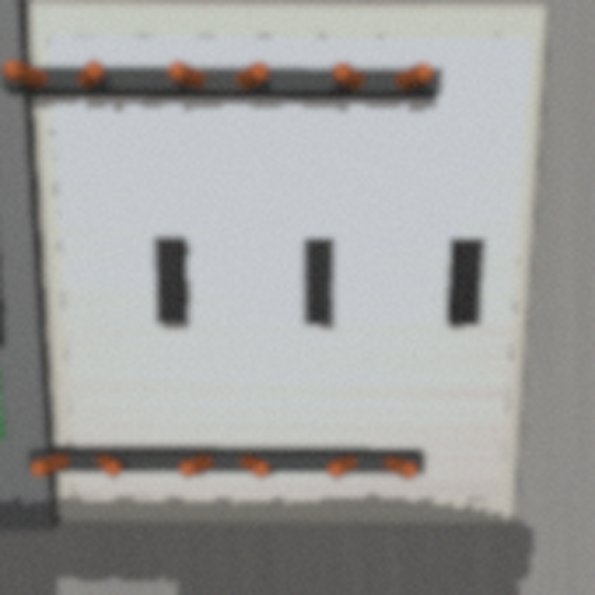

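Run:
```python
from lib import *
from scipy.optimize import least_squares
z=np.load("pics/w6.npz");st=dict(tcp_pos=z["tcp_pos"],ee_rot=z["ee_rot"])
px=[((12+95)/2,70),((178+262)/2,70),((345+427)/2,71),((38+115)/2,468),((190+265)/2,467),((335+410)/2,468),(171.5,281),(318.5,281),(465,281)]
px=np.array(px)/3.5+[170,30]
L=np.array([(54*k,66,56) for k in range(3)]+[(54*k,-66,56) for k in range(3)]+[(34+54*k,0,37) for k in range(3)],float)
def W(p):
    c,s=np.cos(p[2]),np.sin(p[2]);return np.c_[p[0]+c*L[:,0]-s*L[:,1],p[1]+s*L[:,0]+c*L[:,1],L[:,2]]
f=lambda p:(proj("wrist",W(p),st)-px).ravel()
o=least_squares(f,[520,5,-.097]);print(o.x);print(f(o.x).reshape(-1,2).round(2))
X=W(o.x);X=o.x
for k in range(3):
    c,s=np.cos(X[2]),np.sin(X[2]);print(k,X[0]+c*(34+54*k),X[1]+s*(34+54*k))
# edges: bars and sides for yaw
for a,b,zz in [((50,72),(435,85),40),((58,460),(420,460),40)]: 
    P=ray("wrist",np.array([a,b])/3.5+[170,30],zz,st);u=P[1]-P[0];print(np.arctan2(u[1],u[0]))
# raw ribs
print(ray("wrist",px[6:],37,st))
```

```text
[ 5.26337448e+02  5.10904040e+00 -9.68525422e-02]
[[-0.13 -0.58]
 [-0.33 -0.29]
 [-0.42 -0.35]
 [-0.1   0.37]
 [-0.68  0.88]
 [ 0.44  0.81]
 [-0.25 -0.35]
 [ 0.39 -0.13]
 [ 1.18  0.06]]
0 560.1781053582658 1.8211998132792102
1 613.9250320756508 -3.4006646464751675
2 667.6719587930359 -8.622529106229546
-0.12272469574376889
-0.0917365033837293
[[560.43500907   1.37318638  37.        ]
 [613.41963934  -3.51010062  37.        ]
 [666.18890439  -8.40867126  37.        ]]
```

```bash
python3 -c "
from lib import *
goy([632,305,190],0.27)"
```

```text
[  74.6   -3.3 -378.4] [-3.637e-01 -1.000e-04  5.000e-04]
```

servo_tool(
  moves=[
    [[30, -3, -60], [-0.1, 0, 0], -1],
    [[60, -3, -120], [-0.2, 0, 0], -1],
    [[74, -3, -180], [-0.3, 0, 0], -1],
    [[74, -3, -240], [-0.364, 0, 0], -1],
    [[74, -3, -300], [-0.364, 0, 0], -1],
    [[74, -3, -378], [-0.364, 0, 0], -1],
    [[74, -3, -378], [-0.364, 0, 0], -1],
    [[74, -3, -378], [-0.364, 0, 0], -1],
    [[74, -3, -378], [-0.364, 0, 0], -1],
  ],
)

```text
clock: 13.2
tcp_pos: [632.2, 303.2, 190.4]
ee_rot: [0.563, 0.428, 0.563, -0.428]
wrist_force: [-0.1, -0.3, -0.2]
finger_gap: 85.7
```

Run:
```python
from lib import *
s,im,d=snap("wrist","w7",None,1.5); print(tool()[2],s["joints"].round(2))
cv2.imwrite("pics/w7s.png",cv2.resize(im[60:260,130:390],None,fx=3,fy=3,interpolation=cv2.INTER_CUBIC))
```

```text
[632.37863305 302.96540803 190.57712327] [ 0.4   0.57  1.48 -0.    1.09  0.13]
```

View pics/w7.png

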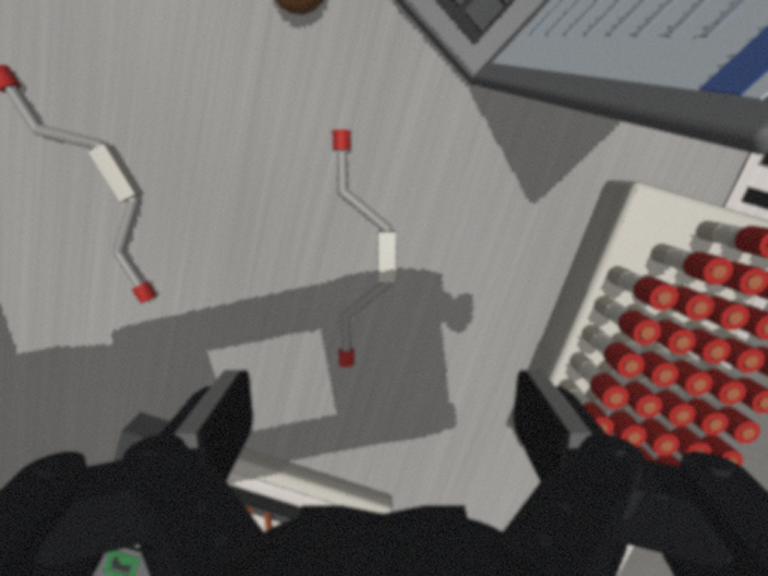

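View pics/w7s.png

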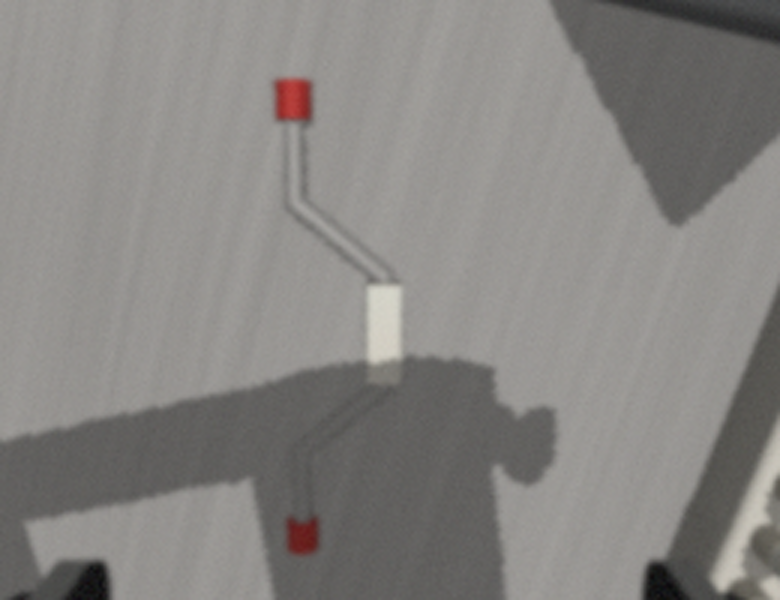

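```bash
cat >> lib.py <<'E'
from scipy.optimize import least_squares
def fitprobe(tag,px,g,z0=7):
    z=np.load(f"pics/{tag}.npz");st=dict(tcp_pos=z["tcp_pos"],ee_rot=z["ee_rot"])
    L=np.array([(0,0,z0+7),(-34,87,z0+2),(-34,-87,z0+2)],float)
    def W(p):
        c,s=np.cos(p[2]),np.sin(p[2]);return np.c_[p[0]+c*L[:,0]-s*L[:,1],p[1]+s*L[:,0]+c*L[:,1],L[:,2]]
    f=lambda p:((proj("wrist",W(p),st)-px)*[[1],[1],[1]]).ravel()
    o=least_squares(f,g,x_scale=[10,10,.1]);print("probe",o.x.round(3),f(o.x).round(2));return o.x
E
python3 - <<'E'
from lib import *
x=fitprobe("w7",np.array([(385,334),(293,100),(302,535)])/3+[130,60],[632,305,.27])
z=np.load("pics/w7.npz");st=dict(tcp_pos=z["tcp_pos"],ee_rot=z["ee_rot"])
print(ray("wrist",np.array([(385,334)])/3+[130,60],14,st))
goy([x[0],x[1],4],x[2])
E
```

```text
probe [6.34858e+02 3.04848e+02 2.68000e-01] [-0.2   0.42  0.02 -0.32  0.2  -0.07]
[[634.95269459 305.39214523  14.        ]]
[186.6   3.   -1.2] [0.0016 0.0001 0.0008]
```

servo_tool(
  moves=[
    [[60, 3, -1.2], [0, 0, 0], -1],
    [[120, 3, -1.2], [0, 0, 0], -1],
    [[170, 3, -1.2], [0, 0, 0], -0.2],
    [[187, 3, -1.2], [0, 0, 0], 0],
    [[187, 3, -1.2], [0, 0, 0], 0.3],
    [[187, 3, -1.2], [0, 0, 0], 1],
    [[187, 3, -1.2], [0, 0, 0], 1],
    [[187, 3, -1.2], [0, 0, 0], 1],
    [[187, 3, -1.2], [0, 0, 0], 1],
    [[187, 3, -1.2], [0, 0, 0], 1],
  ],
  squeeze=50,
)

```text
clock: 14.5
tcp_pos: [634.8, 304.9, 3.7]
ee_rot: [0.563, 0.428, 0.563, -0.428]
wrist_force: [-0.2, 0.2, 0.2]
finger_gap: 0.1
```

Run:
```python
from lib import *
s,im,d=snap("wrist","w8",None,1.5); print(s)
snap("top","t8",(150,100,200,150),4)
```

```text
{'clock': 14.5, 'joints': array([4.04733657e-01, 7.80734856e-01, 1.59866993e+00, 1.98494856e-06,
       7.62960270e-01, 1.35026941e-01]), 'qvel': array([-0.00060032,  0.00314083,  0.00216447,  0.00021937, -0.00155322,
        0.00069275]), 'effort': array([-6.04127254e-04, -1.12214177e+02, -3.27719128e+01, -2.55046662e-04,
        9.09438328e-03, -5.14888634e-04]), 'tcp_pos': array([634.78065558, 304.89381844,   3.72181562]), 'ee_rot': array([ 0.56254763,  0.42800105,  0.56281773, -0.42847575]), 'wrist_force': array([-0.17826321,  0.24578071,  0.20218304]), 'moment': array([-0.00966767,  0.0082584 , -0.01550859]), 'finger_gap': 0.10692527165276255}
```

View pics/w8.png

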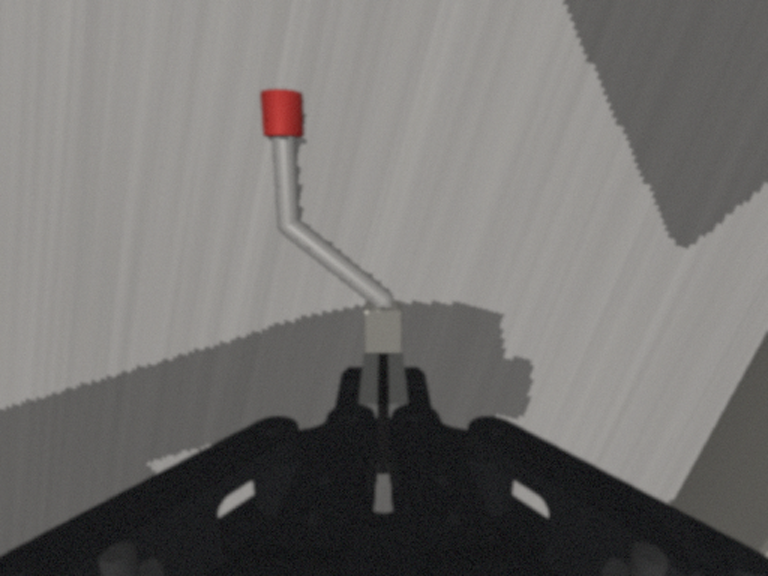

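View pics/t8.png

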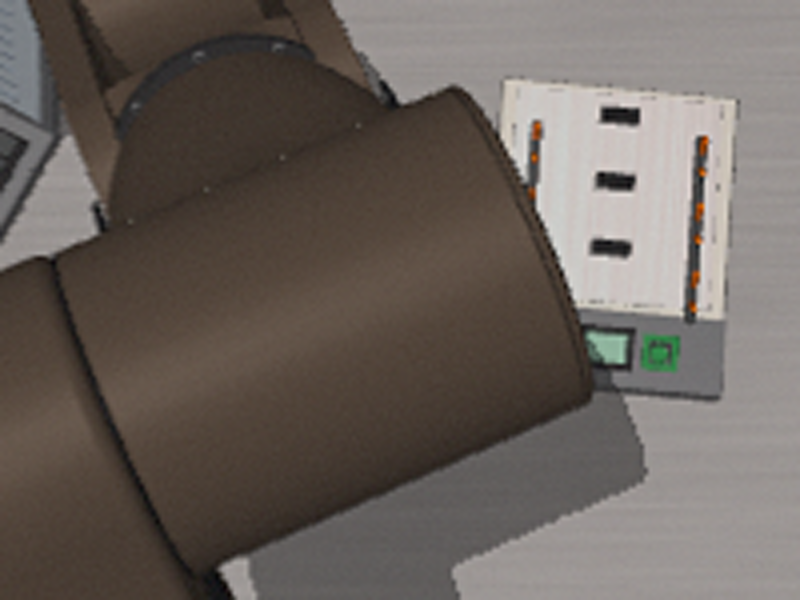

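Run:
```python
from lib import *
z=np.load("pics/w8.npz");st=dict(tcp_pos=z["tcp_pos"],ee_rot=z["ee_rot"])
q=st["ee_rot"];R=Ro.from_quat([q[1],q[2],q[3],q[0]])
print("tcp px",proj("wrist",[st["tcp_pos"]],st)*1.5, proj("wrist",[st["tcp_pos"]-[0,0,0]+R.apply([-10,0,0])],st)*1.5)
x=[634.858,304.848,.268]
c,s=np.cos(x[2]),np.sin(x[2])
for l in [(0,0,14),(0,20,14),(0,-20,14),(-34,87,9),(-34,50,7)]:
    print(l,proj("wrist",[[x[0]+c*l[0]-s*l[1],x[1]+s*l[0]+c*l[1],l[2]]],st)*1.5)
print(z["d"][195:260:5,255].round(0), z["d"][205:225:5,250:262:3])
```

```text
tcp px [[383.10165255 349.74651782]] [[383.10510735 360.37447031]]
(0, 0, 14) [[383.24922358 360.84757466]]
(0, 20, 14) [[383.41503058 310.5983144 ]]
(0, -20, 14) [[383.09430186 407.85063724]]
(-34, 87, 9) [[281.78739714 114.33445433]]
(-34, 50, 7) [[289.43826584 225.26123737]]
[164. 165. 165. 162. 164. 165. 165. 167. 151. 143. 138. 133. 129.] [[164.7632  164.90678 165.30031 165.08238]
 [162.94537 162.49866 163.79938 163.83047]
 [164.80719 163.77448 164.00948 163.74239]
 [165.25151 164.96544 164.45898 165.425  ]]
```

Run:
```python
from lib import *
z=np.load("pics/w8.npz");d=z["d"];c=camera_model("wrist");T=np.array(c["tool_from_camera"])
for u in (246,251,255,261,266):
    out=[]
    for v in range(222,262,3):
        k=cv2.undistortPoints(np.array([[[u,v]]],float),K(c),dist(c))[0,0]
        P=T@np.r_[k*d[v,u],d[v,u],1]; out.append(tuple(P[:3].round(0).astype(int).tolist()))
    print(u,out)
z=np.load("pics/w3.npz");d=z["d"]
for u in (232,277,):
    out=[]
    for v in range(226,262,3):
        k=cv2.undistortPoints(np.array([[[u,v]]],float),K(c),dist(c))[0,0]
        P=T@np.r_[k*d[v,u],d[v,u],1]; out.append(tuple(P[:3].round(0).astype(int).tolist()))
    print(u,out)
```

```text
246 [(-10, -5, -11), (-10, -5, -9), (-11, -5, -8), (-10, -5, -6), (-11, -5, -4), (-28, -5, -10), (-33, -5, -11), (-36, -4, -11), (-38, -4, -10), (-41, -4, -10), (-44, -4, -10), (-48, -4, -11), (-50, -4, -10), (-54, -4, -11)]
251 [(-11, -2, -11), (-10, -2, -9), (-11, -2, -8), (-11, -2, -6), (-11, -2, -4), (-28, -2, -10), (-33, -2, -11), (-35, -2, -10), (-38, -2, -10), (-43, -2, -11), (-43, -2, -10), (-48, -2, -10), (-51, -2, -11), (-53, -2, -11)]
255 [(-9, 0, -11), (-10, 0, -9), (-10, 0, -8), (-10, 0, -6), (-9, 0, -3), (-29, 0, -10), (-33, 0, -11), (-36, 0, -11), (-39, 0, -10), (-42, 0, -11), (-45, 0, -10), (-48, 0, -11), (-51, 0, -11), (-53, 0, -10)]
261 [(-10, 3, -11), (-9, 3, -9), (-11, 3, -8), (-11, 3, -6), (-10, 3, -4), (-29, 3, -11), (-32, 3, -10), (-36, 3, -10), (-39, 3, -10), (-42, 3, -11), (-45, 2, -11), (-48, 2, -11), (-50, 2, -10), (-53, 2, -10)]
266 [(-11, 6, -11), (-11, 6, -10), (-10, 6, -7), (-11, 6, -6), (-11, 6, -4), (-29, 5, -11), (-32, 5, -11), (-36, 5, -11), (-39, 5, -10), (-42, 5, -10), (-45, 5, -11), (-48, 5, -10), (-50, 5, -10), (-52, 4, -10)]
232 [(148, -26, 56), (148, -26, 59), (148, -27, 63), (-26, -12, -10), (-30, -12, -11), (-34, -11, -11), (-37, -11, -11), (-39, -11, -10), (-43, -11, -11), (-47, -10, -11), (-49, -10, -11), (-51, -10, -10)]
277 [(12, 14, 0), (14, 14, 3), (148, 25, 63), (-27, 11, -11), (-29, 11, -10), (-34, 10, -11), (-37, 10, -11), (-40, 10, -10), (-43, 10, -11), (-45, 10, -10), (-48, 9, -10), (-52, 9, -11)]
```

The fingers shut empty. Depth puts the real finger tips about 26 mm behind the reported TCP, so they closed above the sleeve, and the probe did not move. I'll reopen and go about 25 mm lower in steps, watching the force.

servo_tool(
  moves=[
    [[0, 0, 0], [0, 0, 0], 0],
    [[0, 0, 0], [0, 0, 0], 0],
    [[0, 0, 0], [0, 0, 0], 0],
    [[8, 0, 0], [0, 0, 0], 0],
    [[16, 0, 0], [0, 0, 0], 0],
    [[20, 0, 0], [0, 0, 0], 0],
    [[20, 0, 0], [0, 0, 0], 0],
  ],
)

```text
clock: 15.48
tcp_pos: [634.3, 304.7, -17.1]
ee_rot: [0.562, 0.428, 0.563, -0.429]
wrist_force: [0.8, -0.5, 0.3]
finger_gap: 42.9
```

Run:
```python
from lib import *
s,im,d=snap("wrist","w9",None,1.5); print(s["wrist_force"],s["tcp_pos"])
```

```text
[ 0.76355589 -0.45791395  0.32186172] [634.34917938 304.70708552 -17.07324035]
```

View pics/w9.png

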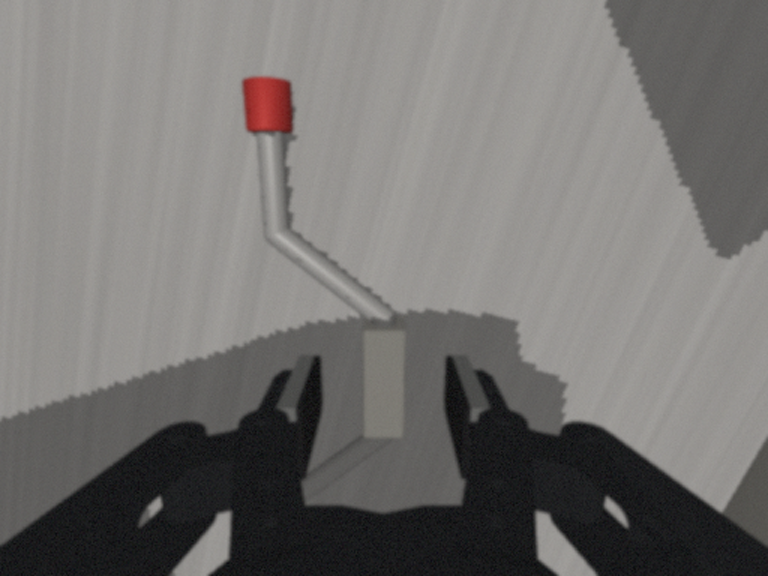

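servo_tool(
  moves=[
    [[3.5, 0, 0], [0, 0, 0], 0],
    [[3.5, 0, 0], [0, 0, 0], 1],
    [[3.5, 0, 0], [0, 0, 0], 1],
    [[3.5, 0, 0], [0, 0, 0], 1],
    [[3.5, 0, 0], [0, 0, 0], 1],
    [[3.5, 0, 0], [0, 0, 0], 1],
  ],
  squeeze=50,
)

```text
clock: 16.27
tcp_pos: [634.7, 304.9, -20.0]
ee_rot: [0.563, 0.428, 0.563, -0.429]
wrist_force: [-0.2, 0.3, 3.7]
finger_gap: 12.8
```

```bash
python3 -c "
from lib import *
goy([667.3,-8.5,85],-0.097)"
```

```text
[-104.9  -52.2  310.7] [3.667e-01 3.000e-04 1.000e-03]
```

servo_tool(
  moves=[
    [[-50, 0, 0], [0, 0, 0], 1],
    [[-105, 0, 0], [0, 0, 0], 1],
    [[-105, -10, 60], [0.12, 0, 0], 1],
    [[-105, -20, 120], [0.24, 0, 0], 1],
    [[-105, -30, 180], [0.366, 0, 0], 1],
    [[-105, -40, 240], [0.366, 0, 0], 1],
    [[-105, -52.2, 290], [0.366, 0, 0], 1],
    [[-105, -52.2, 310.7], [0.366, 0, 0.001], 1],
    [[-105, -52.2, 310.7], [0.366, 0, 0.001], 1],
    [[-105, -52.2, 310.7], [0.366, 0, 0.001], 1],
  ],
)

```text
clock: 17.52
tcp_pos: [667.2, -7.3, 84.9]
ee_rot: [-0.475, -0.523, -0.476, 0.523]
wrist_force: [0.8, 0.9, -0.7]
finger_gap: 12.7
```

Run:
```python
from lib import *
s,im,d=snap("wrist","w10",None,1.5); print(s["wrist_force"],s["tcp_pos"]); goy([667.3,-8.5,85],-0.097)
```

```text
[ 0.75216929  0.88068776 -0.68572362] [667.16087164  -7.34469004  84.921289  ]
[-0.   0.3  1.4] [0.0019 0.0001 0.0003]
```

View pics/w10.png

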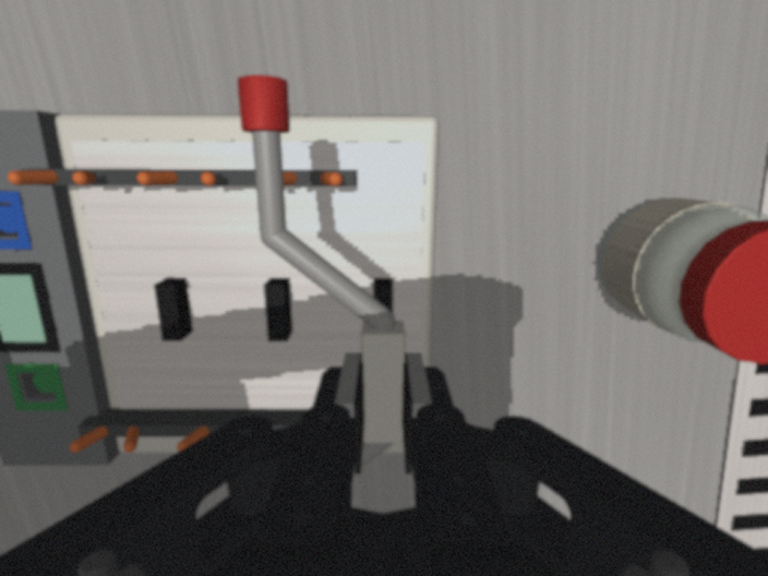

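Run:
```python
from lib import *
z=np.load("pics/w10.npz");st=dict(tcp_pos=z["tcp_pos"],ee_rot=z["ee_rot"])
P=ray("wrist",np.array([(46.5,178),(175.5,178),(304.5,178)])/1.5,56,st);print(P)
B=[526.34,5.11,-.09685];c,s=np.cos(B[2]),np.sin(B[2])
for k in range(3): print([B[0]+c*54*k-s*66,B[1]+s*54*k+c*66])
# rib tops rear end edges mid
print(ray("wrist",np.array([(171,281),(280,281),(383,281)])/1.5,37,st))
for k in range(3): print("rib end",[B[0]+c*(34+54*k)-s*15,B[1]+s*(34+54*k)+c*15])
# held probe cap check
print(ray("wrist",np.array([(263,104)])/1.5,114,st), [667.16-34*c-s*87,-7.3-34*s+c*87])
```

```text
[[533.28517055  70.90943127  56.        ]
 [586.85520896  65.95522332  56.        ]
 [640.71493967  60.9084499   56.        ]]
[np.float64(532.7221117851497), np.float64(70.80070443496442)]
[np.float64(586.4690517773932), np.float64(65.57897661075106)]
[np.float64(640.2159917696368), np.float64(60.35724878653768)]
[[564.92883247  18.15432346  37.        ]
 [618.30214335  13.10539996  37.        ]
 [668.846952     8.31746621  37.        ]]
rib end [np.float64(561.6311458722126), np.float64(16.75195099741481)]
rib end [np.float64(615.3780858644562), np.float64(11.530223173201442)]
rib end [np.float64(669.1250258566998), np.float64(6.308495348988075)]
[[642.06642832  82.78608418 114.        ]] [np.float64(641.7321177957459), np.float64(82.58004676571201)]
```

servo_tool(
  moves=[
    [[0, 1, 1], [0.002, 0, 0], 1],
    [[30, 1, 1], [0.002, 0, 0], 1],
    [[50, 1, 1], [0.002, 0, 0], 1],
    [[60, 1, 1], [0.002, 0, 0], 1],
    [[65, 1, 1], [0.002, 0, 0], 1],
    [[67, 1, 1], [0.002, 0, 0], 1],
    [[67.5, 1, 1], [0.002, 0, 0], 1],
  ],
)

```text
clock: 18.45
tcp_pos: [668.4, -8.2, 17.9]
ee_rot: [0.475, 0.524, 0.475, -0.524]
wrist_force: [-0.9, 1.5, -0.6]
finger_gap: 12.8
```

servo_tool(
  moves=[
    [[0.8, 0, 0], [0, 0, 0], 1],
    [[1, 0, 0], [0, 0, 0], 1],
    [[1, 0, 0], [0, 0, 0], 1],
  ],
)

```text
clock: 18.82
tcp_pos: [668.5, -8.3, 17.1]
ee_rot: [0.475, 0.524, 0.475, -0.524]
wrist_force: [0.2, 0.0, -1.0]
finger_gap: 12.8
```

servo_tool(
  moves=[
    [[0, 0, 0], [0, 0, 0], 0.6],
    [[0, 0, 0], [0, 0, 0], 0.3],
    [[0, 0, 0], [0, 0, 0], 0.3],
    [[0, 0, 0], [0, 0, 0], 0.3],
    [[-20, 0, 0], [0, 0, 0], 0.3],
    [[-60, 0, 0], [0, 0, 0], 0.3],
    [[-110, 0, -20], [0, 0, 0], -1],
    [[-150, 0, -20], [0, 0, 0], -1],
    [[-150, 0, -20], [0, 0, 0], -1],
  ],
)

```text
clock: 19.95
tcp_pos: [672.6, 11.9, 172.3]
ee_rot: [0.477, 0.526, 0.473, -0.522]
wrist_force: [-0.2, 0.3, -0.2]
finger_gap: 82.3
```

Run:
```python
from lib import *
s,im,d=snap("wrist","w11",None,1.5); print(s["wrist_force"],s["tcp_pos"])
cv2.imwrite("pics/w11s.png",cv2.resize(im[20:230,120:370],None,fx=2.8,fy=2.8,interpolation=cv2.INTER_CUBIC))
```

```text
[-0.2316458   0.28650033 -0.21673486] [672.61489595  11.85523083 172.26881322]
```

View pics/w11.png

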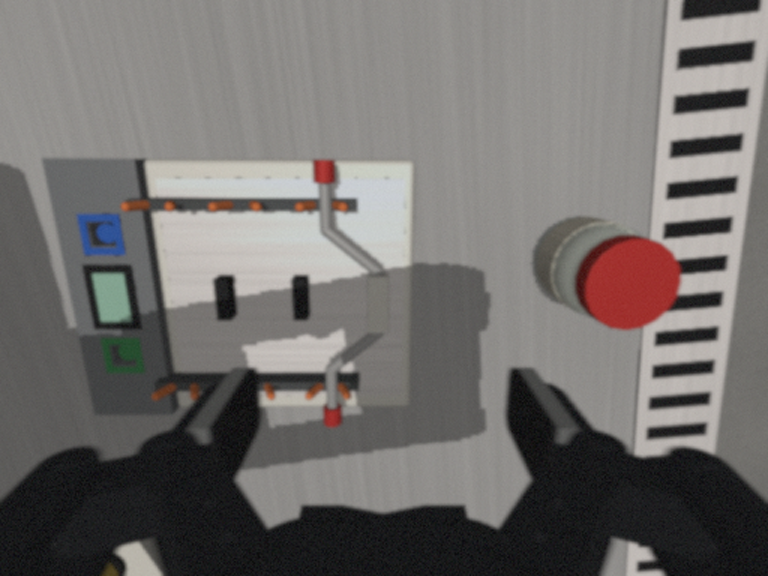

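View pics/w11s.png

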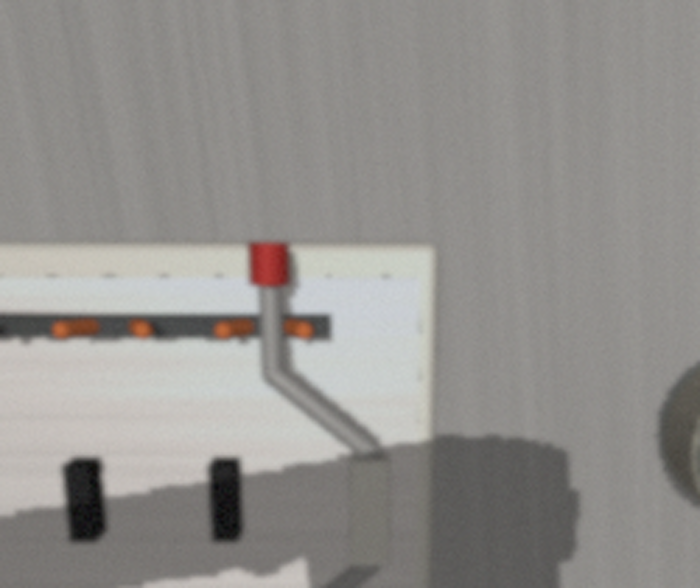

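Probe A is in lane 2, with its tube between the pins at both ends. Next is probe C.

```bash
python3 -c "
from lib import *
goy([613,-309,175],-0.02)"
```

```text
[ -5.3 -27.  324.9] [-0.077   0.     -0.0046]
```

servo_tool(
  moves=[
    [[-5, -5, 60], [-0.077, 0, 0], -1],
    [[-5, -10, 120], [-0.077, 0, 0], -1],
    [[-5, -15, 180], [-0.077, 0, 0], -1],
    [[-5, -20, 240], [-0.077, 0, 0], -1],
    [[-5, -27, 300], [-0.077, 0, -0.004], -1],
    [[-5, -27, 325], [-0.077, 0, -0.004], -1],
    [[-5, -27, 325], [-0.077, 0, -0.004], -1],
    [[-5, -27, 325], [-0.077, 0, -0.004], -1],
  ],
)

```text
clock: 21.0
tcp_pos: [612.9, -307.9, 174.2]
ee_rot: [0.495, 0.505, 0.495, -0.505]
wrist_force: [-0.2, -0.2, -0.0]
finger_gap: 85.5
```

Run:
```python
from lib import *
s,im,d=snap("wrist","w12",None,1.5); print(s["wrist_force"],s["tcp_pos"])
cv2.imwrite("pics/w12s.png",cv2.resize(im[60:260,130:390],None,fx=3,fy=3,interpolation=cv2.INTER_CUBIC))
```

```text
[-0.17363554 -0.24349271 -0.01513258] [ 612.93093575 -307.85470684  174.24145866]
```

View pics/w12s.png

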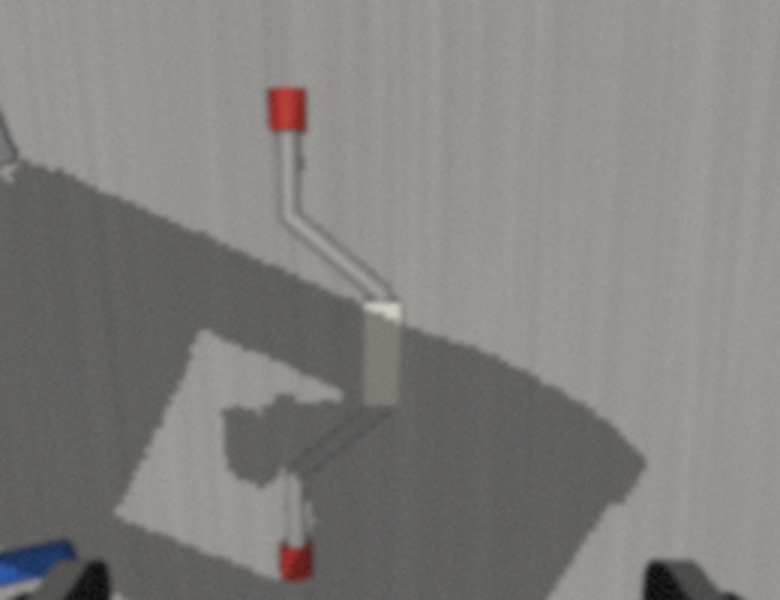

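Run:
```python
from lib import *
x=fitprobe("w12",np.array([(382,353),(287,109),(296,561)])/3+[130,60],[613,-309,-.02])
goy([x[0],x[1],-20.5],x[2])
```

```text
probe [ 6.15177e+02 -3.10842e+02 -2.50000e-02] [-0.05  0.47 -0.06 -0.22  0.13 -0.26]
[194.9   2.1   3.3] [ 0.0057 -0.0007  0.0001]
```

servo_tool(
  moves=[
    [[60, 2.1, 3.3], [0.006, 0, 0], -0.3],
    [[120, 2.1, 3.3], [0.006, 0, 0], 0],
    [[165, 2.1, 3.3], [0.006, 0, 0], 0],
    [[185, 2.1, 3.3], [0.006, 0, 0], 0],
    [[194.5, 2.1, 3.3], [0.006, 0, 0], 0],
    [[194.5, 2.1, 3.3], [0.006, 0, 0], 0],
    [[194.5, 2.1, 3.3], [0.006, 0, 0], 1],
    [[194.5, 2.1, 3.3], [0.006, 0, 0], 1],
    [[194.5, 2.1, 3.3], [0.006, 0, 0], 1],
    [[194.5, 2.1, 3.3], [0.006, 0, 0], 1],
    [[194.5, 2.1, 3.3], [0.006, 0, 0], 1],
  ],
)

```text
clock: 22.42
tcp_pos: [616.0, -311.3, -18.4]
ee_rot: [0.494, 0.507, 0.493, -0.506]
wrist_force: [-1.3, 1.8, 8.7]
finger_gap: 12.3
```

```bash
python3 -c "
from lib import *
print(tool()[0]['wrist_force'])
goy([614.3,-3.2,85],-0.097)"
```

```text
[-1.28589532  1.83162279  8.72444314]
[-103.5   -9.2 -308. ] [ 0.0719  0.0003 -0.0019]
```

servo_tool(
  moves=[
    [[-50, 0, 0], [0, 0, 0], 1],
    [[-104, 0, 0], [0, 0, 0], 1],
    [[-104, -2, -60], [0.04, 0, 0], 1],
    [[-104, -4, -120], [0.072, 0, 0], 1],
    [[-104, -6, -180], [0.072, 0, 0], 1],
    [[-104, -9.2, -240], [0.072, 0, 0], 1],
    [[-104, -9.2, -295], [0.072, 0, -0.002], 1],
    [[-104, -9.2, -308], [0.072, 0, -0.002], 1],
    [[-104, -9.2, -308], [0.072, 0, -0.002], 1],
    [[-104, -9.2, -308], [0.072, 0, -0.002], 1],
  ],
)

```text
clock: 23.68
tcp_pos: [614.6, -4.4, 85.7]
ee_rot: [-0.475, -0.524, -0.475, 0.524]
wrist_force: [0.6, 1.2, -0.9]
finger_gap: 12.0
```

Run:
```python
from lib import *
s,im,d=snap("wrist","w13",None,1.5); print(s["wrist_force"],s["tcp_pos"]); goy([614.3,-3.2,18],-0.097)
```

```text
[ 0.60475028  1.19134359 -0.93861083] [614.55419008  -4.40857907  85.74925596]
[67.7 -0.3 -1.4] [-0.0016  0.0004 -0.0002]
```

View pics/w13.png

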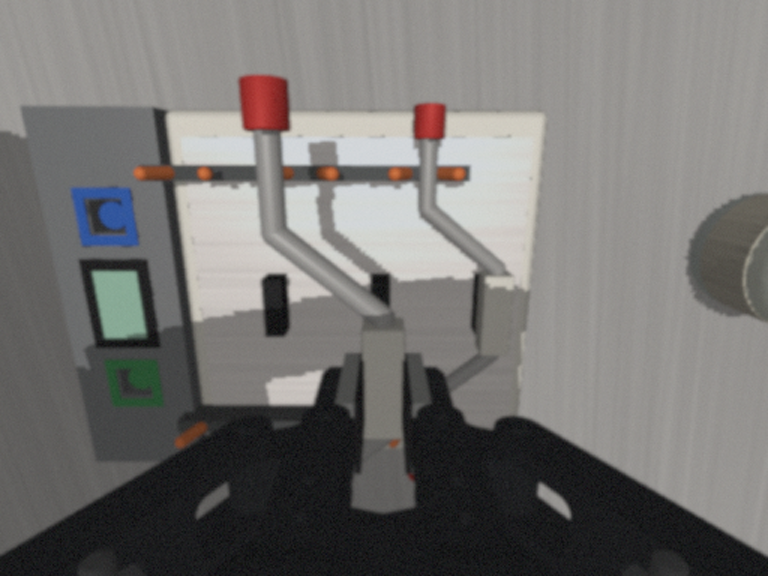

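servo_tool(
  moves=[
    [[0, -0.3, -1.4], [-0.001, 0, 0], 1],
    [[30, -0.3, -1.4], [-0.001, 0, 0], 1],
    [[50, -0.3, -1.4], [-0.001, 0, 0], 1],
    [[60, -0.3, -1.4], [-0.001, 0, 0], 1],
    [[64, -0.3, -1.4], [-0.001, 0, 0], 1],
    [[66, -0.3, -1.4], [-0.001, 0, 0], 1],
    [[67, -0.3, -1.4], [-0.001, 0, 0], 1],
    [[67, -0.3, -1.4], [-0.001, 0, 0], 1],
  ],
)

```text
clock: 24.72
tcp_pos: [614.6, -3.2, 19.0]
ee_rot: [0.475, 0.524, 0.475, -0.524]
wrist_force: [0.1, 0.7, -1.2]
finger_gap: 12.4
```

servo_tool(
  moves=[
    [[1, 0, 0], [0, 0, 0], 1],
    [[2, 0, 0], [0, 0, 0], 1],
    [[2, 0, 0], [0, 0, 0], 1],
  ],
)

```text
clock: 25.1
tcp_pos: [614.8, -3.2, 18.4]
ee_rot: [0.476, 0.524, 0.475, -0.523]
wrist_force: [-6.3, 0.1, 23.3]
finger_gap: 12.4
```

servo_tool(
  moves=[
    [[-0.8, 0, 0], [0, 0, 0], 1],
    [[-0.8, 0, 0], [0, 0, 0], 0.6],
    [[-0.8, 0, 0], [0, 0, 0], 0.3],
    [[-0.8, 0, 0], [0, 0, 0], 0.3],
    [[-0.8, 0, 0], [0, 0, 0], 0.3],
    [[-20, 0, 0], [0, 0, 0], 0.3],
    [[-60, 0, 0], [0, 0, 0], 0.3],
    [[-110, 0, -20], [0, 0, 0], -1],
    [[-150, 0, -20], [0, 0, 0], -1],
    [[-150, 0, -20], [0, 0, 0], -1],
  ],
)

```text
clock: 26.35
tcp_pos: [618.7, 17.0, 173.2]
ee_rot: [0.477, 0.526, 0.473, -0.522]
wrist_force: [0.3, -0.2, 0.6]
finger_gap: 82.3
```

Run:
```python
from lib import *
s,im,d=snap("wrist","w14",None,1.5); print(s["wrist_force"],s["tcp_pos"],s["clock"]);goy([420.5,310.5,190],0.675)
```

```text
[ 0.33180263 -0.17132951  0.55695915] [618.71800222  17.02207483 173.18295451] 26.35
[ -20.2 -224.5 -273.1] [-0.7722  0.0022 -0.0052]
```

View pics/w14.png

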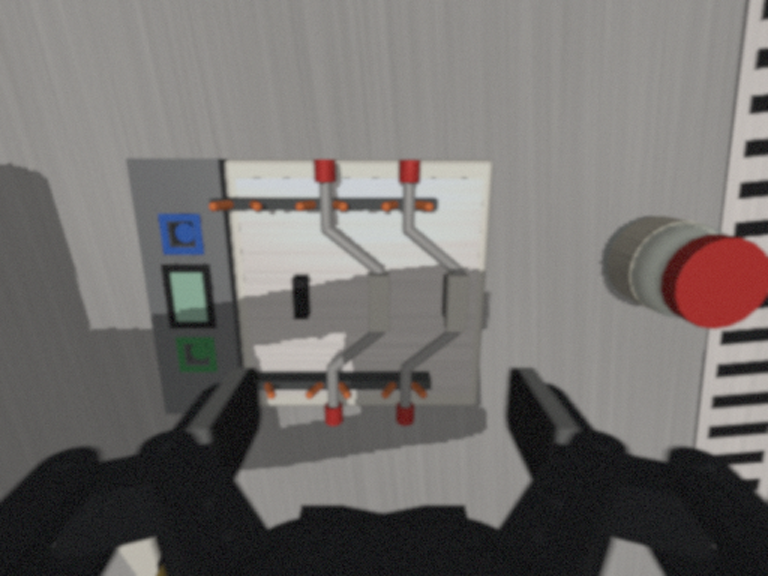

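servo_tool(
  moves=[
    [[-20, -45, -55], [-0.15, 0, 0], -1],
    [[-20, -90, -110], [-0.3, 0, 0], -1],
    [[-20, -135, -165], [-0.45, 0, 0], -1],
    [[-20, -180, -220], [-0.6, 0, 0], -1],
    [[-20, -224, -273], [-0.75, 0.001, -0.002], -1],
    [[-20, -224, -273], [-0.772, 0.002, -0.005], -1],
    [[-20, -224, -273], [-0.772, 0.002, -0.005], -1],
    [[-20, -224, -273], [-0.772, 0.002, -0.005], -1],
    [[-20, -224, -273], [-0.772, 0.002, -0.005], -1],
  ],
)

```text
clock: 27.52
tcp_pos: [421.4, 309.3, 189.6]
ee_rot: [0.637, 0.307, 0.637, -0.307]
wrist_force: [0.4, -0.4, -0.3]
finger_gap: 85.6
```

Run:
```python
from lib import *
s,im,d=snap("wrist","w15",None,1.5); print(s["joints"].round(2),s["tcp_pos"],s["ee_rot"])
cv2.imwrite("pics/w15s.png",cv2.resize(im[60:260,130:390],None,fx=3,fy=3,interpolation=cv2.INTER_CUBIC))
```

```text
[ 0.58  0.33  1.91 -0.    0.91 -0.1 ] [421.4179187  309.34554162 189.55743138] [ 0.63716949  0.30651712  0.63705991 -0.30694781]
```

View pics/w15s.png

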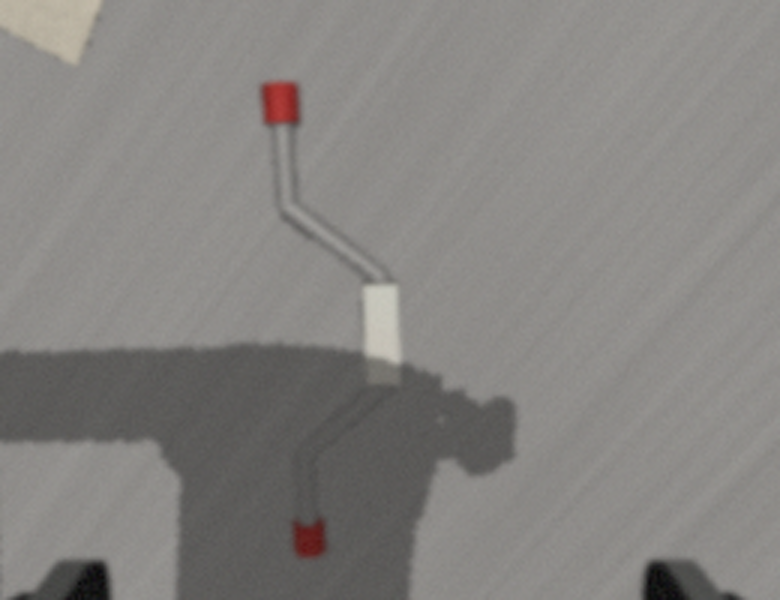

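Run:
```python
from lib import *
x=fitprobe("w15",np.array([(382,334),(281,103),(310,538)])/3+[130,60],[421,310,.67])
goy([x[0],x[1],-19],x[2])
```

```text
probe [422.175 311.862   0.715] [ 0.18  0.25 -0.14 -0.21 -0.04 -0.  ]
[208.6   2.2  -1.6] [-0.0419  0.0003  0.0004]
```

servo_tool(
  moves=[
    [[60, 2.2, -1.6], [-0.042, 0, 0], -0.3],
    [[120, 2.2, -1.6], [-0.042, 0, 0], 0],
    [[175, 2.2, -1.6], [-0.042, 0, 0], 0],
    [[198, 2.2, -1.6], [-0.042, 0, 0], 0],
    [[208.5, 2.2, -1.6], [-0.042, 0, 0], 0],
    [[208.5, 2.2, -1.6], [-0.042, 0, 0], 0],
    [[208.5, 2.2, -1.6], [-0.042, 0, 0], 1],
    [[208.5, 2.2, -1.6], [-0.042, 0, 0], 1],
    [[208.5, 2.2, -1.6], [-0.042, 0, 0], 1],
    [[208.5, 2.2, -1.6], [-0.042, 0, 0], 1],
    [[208.5, 2.2, -1.6], [-0.042, 0, 0], 1],
  ],
)

```text
clock: 28.95
tcp_pos: [423.0, 312.3, -17.6]
ee_rot: [0.644, 0.294, 0.643, -0.293]
wrist_force: [0.0, -3.1, 8.7]
finger_gap: 12.4
```

```bash
python3 -c "
from lib import *
print(tool()[0]['wrist_force'])
goy([560.6,2,86],-0.097)"
```

```text
[ 6.93053760e-03 -3.11693742e+00  8.69589931e+00]
[-103.5  -99.5  324.6] [ 0.8124 -0.     -0.0019]
```

servo_tool(
  moves=[
    [[-50, 0, 0], [0, 0, 0], 1],
    [[-104, 0, 0], [0, 0, 0], 1],
    [[-104, -18, 58], [0.15, 0, 0], 1],
    [[-104, -36, 116], [0.3, 0, 0], 1],
    [[-104, -54, 174], [0.45, 0, 0], 1],
    [[-104, -72, 232], [0.6, 0, 0], 1],
    [[-104, -90, 290], [0.75, 0, 0], 1],
    [[-104, -99.5, 324.6], [0.812, 0, -0.002], 1],
    [[-104, -99.5, 324.6], [0.812, 0, -0.002], 1],
    [[-104, -99.5, 324.6], [0.812, 0, -0.002], 1],
    [[-104, -99.5, 324.6], [0.812, 0, -0.002], 1],
  ],
)

```text
clock: 30.32
tcp_pos: [560.1, 3.0, 86.7]
ee_rot: [-0.476, -0.523, -0.476, 0.523]
wrist_force: [-0.3, -0.4, -0.6]
finger_gap: 12.1
```

Run:
```python
from lib import *
s,im,d=snap("wrist","w16",None,1.5); print(s["wrist_force"],s["tcp_pos"]); goy([560.7,2.0,19],-0.097)
```

```text
[-0.33150307 -0.36876164 -0.5625122 ] [560.06987581   3.00501976  86.72295582]
[67.7  0.7  1. ] [ 0.0021 -0.      0.0002]
```

View pics/w16.png

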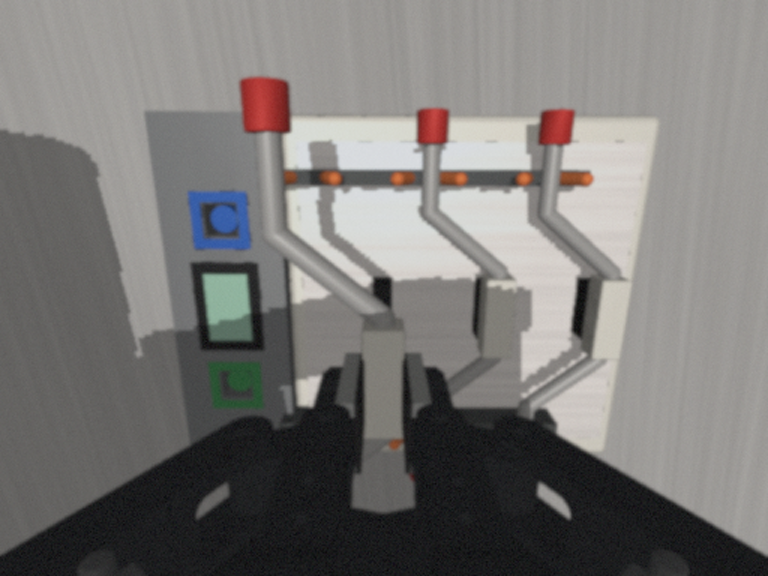

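servo_tool(
  moves=[
    [[0, 0.7, 1], [0.002, 0, 0], 1],
    [[30, 0.7, 1], [0.002, 0, 0], 1],
    [[50, 0.7, 1], [0.002, 0, 0], 1],
    [[60, 0.7, 1], [0.002, 0, 0], 1],
    [[64, 0.7, 1], [0.002, 0, 0], 1],
    [[66, 0.7, 1], [0.002, 0, 0], 1],
    [[67.5, 0.7, 1], [0.002, 0, 0], 1],
    [[67.5, 0.7, 1], [0.002, 0, 0], 1],
  ],
)

```text
clock: 31.38
tcp_pos: [561.0, 1.9, 19.5]
ee_rot: [0.475, 0.524, 0.475, -0.524]
wrist_force: [0.8, 0.2, -0.5]
finger_gap: 12.5
```

servo_tool(
  moves=[
    [[0.6, 0, 0], [0, 0, 0], 1],
    [[0.6, 0, 0], [0, 0, 0], 1],
    [[0.6, 0, 0], [0, 0, 0], 0.6],
    [[0.6, 0, 0], [0, 0, 0], 0.3],
    [[0.6, 0, 0], [0, 0, 0], 0.3],
    [[0.6, 0, 0], [0, 0, 0], 0.3],
    [[-20, 0, 0], [0, 0, 0], 0.3],
    [[-60, 0, 0], [0, 0, 0], 0.3],
    [[-110, 30, 60], [0, 0, 0], -1],
    [[-170, 50, 90], [0, 0, 0], -1],
    [[-200, 50, 90], [0, 0, 0], -1],
    [[-200, 50, 90], [0, 0, 0], -1],
  ],
)

```text
clock: 32.88
tcp_pos: [604.7, -94.2, 223.7]
ee_rot: [0.477, 0.526, 0.473, -0.522]
wrist_force: [0.1, -0.2, -0.7]
finger_gap: 85.5
```

Run:
```python
from lib import *
s,im,d=snap("wrist","w17",None,1.5); print(s["wrist_force"],s["tcp_pos"],s["clock"])
cv2.imwrite("pics/w17s.png",cv2.resize(im[10:210,140:370],None,fx=3,fy=3,interpolation=cv2.INTER_CUBIC))
# depth-> heights of sleeves
```

```text
[ 0.13175083 -0.22154628 -0.74044115] [604.69263868 -94.19157968 223.65729399] 32.875
```

View pics/w17.png

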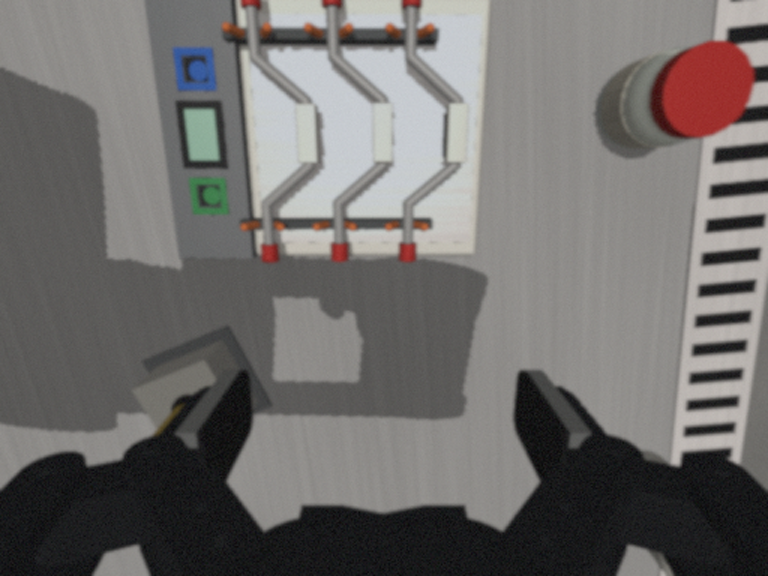

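View pics/w17s.png

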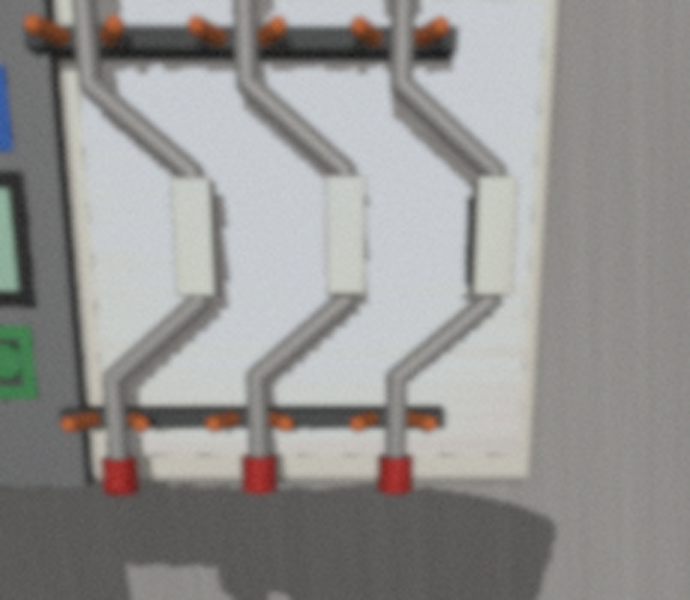

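Run:
```python
from lib import *
z=np.load("pics/w17.npz");d=z["d"];st=dict(tcp_pos=z["tcp_pos"],ee_rot=z["ee_rot"])
c,R,t=pose("wrist",st)
def P(u,v,w=2):
    u,v=int(round(u)),int(round(v));dd=np.median(d[v-w:v+w+1,u-w:u+w+1])
    k=cv2.undistortPoints(np.array([[[u,v]]],float),K(c),dist(c))[0,0]
    return (R.T@(np.r_[k*dd,dd]-t)).round(1).tolist()
f=lambda x,y:(x/3+140,y/3+10)
for k,(a,b,e) in enumerate([((193,195),(195,280),(119,475)),((345,195),(347,280),(259,475)),((495,195),(493,280),(394,475))]):
    print(k,P(*f(*a)),P(*f(*b)),"cap r",P(*f(*e)),"cap l",P(*[(168,2),(222,2),(275,2)][k]))
    print("  sleeve W/E", P(f(*a)[0]-4,f(193,237)[1],1),P(f(*a)[0]+4,f(193,237)[1],1))
print("deck",P(*f(280,250)),P(*f(400,300)))
G=Ro.from_quat([-0.10505352,0.6991457,0.10408963,0.69951726])
s,Rt,p=tool();print(Rt.inv().apply(np.array([427.5,-207.8,220])-p).round(1),(Rt.inv()*G).as_rotvec().round(4))
```

```text
0 [562.6, 15.7, 50.9] [559.5, -12.2, 50.8] cap r [520.5, -80.1, 50.4] cap l [536.9, 85.6, 49.5]
  sleeve W/E [556.3, 2.4, 50.7] [564.8, 1.6, 50.5]
1 [616.1, 10.5, 50.8] [614.4, -17.6, 50.9] cap r [573.1, -85.3, 50.3] cap l [590.0, 80.8, 48.8]
  sleeve W/E [610.5, -2.9, 51.1] [619.0, -3.7, 50.7]
2 [668.6, 5.4, 50.9] [666.3, -22.7, 50.6] cap r [624.8, -90.4, 50.3] cap l [642.4, 75.6, 49.6]
  sleeve W/E [663.6, -8.1, 51.5] [672.2, -8.9, 51.2]
deck [589.2, -3.6, 22.8] [634.0, -26.9, 22.9]
[   0.6 -163.5  131.2] [-1.9655  0.0024 -0.0028]
```

servo_tool(
  moves=[
    [[0, -40, 33], [-0.18, 0, 0], -1],
    [[0, -80, 66], [-0.36, 0, 0], -1],
    [[0, -120, 100], [-0.54, 0, 0], -1],
    [[0, -163, 131], [-0.72, 0, 0], -1],
    [[0, -163, 131], [-0.9, 0, 0], -1],
    [[0, -163, 131], [-1.08, 0, 0], -1],
    [[0, -163, 131], [-1.26, 0, 0], -1],
    [[0, -163, 131], [-1.44, 0, 0], -1],
    [[0, -163, 131], [-1.62, 0.001, -0.001], -1],
    [[0, -163, 131], [-1.8, 0.002, -0.002], -1],
    [[0, -163.5, 131], [-1.965, 0.002, -0.003], -1],
    [[0, -163.5, 131], [-1.965, 0.002, -0.003], -1],
    [[0, -163.5, 131], [-1.965, 0.002, -0.003], -1],
  ],
)

```text
clock: 34.55
tcp_pos: [427.2, -207.2, 220.0]
ee_rot: [0.699, -0.103, 0.7, 0.103]
wrist_force: [0.6, -0.4, 0.4]
finger_gap: 85.5
```

Run:
```python
from lib import *
s,im,d=snap("wrist","w18",None,1.5); print(s["tcp_pos"],s["joints"].round(2))
cv2.imwrite("pics/w18s.png",cv2.resize(im[115:225,195:315],None,fx=5,fy=5,interpolation=cv2.INTER_CUBIC))
G=Ro.from_quat([-0.10505352,0.6991457,0.10408963,0.69951726])
s,Rt,p=tool();print(Rt.inv().apply(np.array([427.3,-207.7,48])-p).round(1),(Rt.inv()*G).as_rotvec().round(4))
st=s;print((proj("wrist",[[427.1,-207.7,104],[426.7,-207.6,52]],st)-[195,115])*5)
```

```text
[ 427.15957973 -207.18751566  220.02335928] [-0.51  0.22  1.97 -0.    0.95 -2.38]
[ 1.722e+02 -2.000e-01 -1.000e-01] [-0.0036 -0.0004 -0.0003]
[[302.50153357 355.70622561]
 [303.40515604 297.66546019]]
```

View pics/w18s.png

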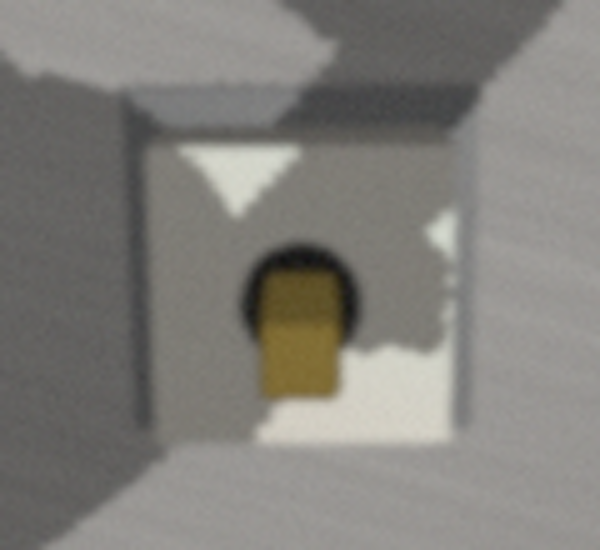

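servo_tool(
  moves=[
    [[60, -0.3, 0.4], [-0.003, 0, 0], -1],
    [[120, -0.3, 0.4], [-0.003, 0, 0], -1],
    [[160, -0.3, 0.4], [-0.003, 0, 0], -1],
    [[172, -0.3, 0.4], [-0.003, 0, 0], -1],
    [[172, -0.3, 0.4], [-0.003, 0, 0], 0],
    [[172, -0.3, 0.4], [-0.003, 0, 0], 1],
    [[172, -0.3, 0.4], [-0.003, 0, 0], 1],
    [[172, -0.3, 0.4], [-0.003, 0, 0], 1],
    [[172, -0.3, 0.4], [-0.003, 0, 0], 1],
    [[172, -0.3, 0.4], [-0.003, 0, 0], 1],
    [[172, -0.3, 0.4], [-0.003, 0, 0], 1],
  ],
  squeeze=50,
)

```text
clock: 35.98
tcp_pos: [428.4, -208.0, 49.2]
ee_rot: [0.7, -0.105, 0.699, 0.104]
wrist_force: [-1.2, 1.4, 12.4]
finger_gap: 15.2
```

Run:
```python
from lib import *
s,R,p=tool();print(p.tolist(),R.as_quat().tolist(),s["wrist_force"])
print(R.inv().apply(np.array([474.7,-34.2,155])-p).round(1))
```

```text
[428.36146016601896, -208.03430321796625, 49.18423419395808] [-0.10512428573942824, 0.6988743401721619, 0.10355925609759707, 0.6998564293290537] [-1.15941054  1.38003979 12.35561025]
[-106.1  152.5   95.2]
```

servo_tool(
  moves=[
    [[-50, 0, 0], [0, 0, 0], 1],
    [[-106, 0, 0], [0, 0, 0], 1],
    [[-106, 50, 32], [0, 0, 0], 1],
    [[-106, 100, 64], [0, 0, 0], 1],
    [[-106, 152.5, 95], [0, 0, 0], 1],
    [[-106, 152.5, 95], [0, 0, 0], 1],
    [[-106, 152.5, 95], [0, 0, 0], 1],
    [[-106, 152.5, 95], [0, 0, 0], 1],
  ],
)

```text
clock: 36.98
tcp_pos: [474.4, -35.3, 155.0]
ee_rot: [0.7, -0.105, 0.699, 0.103]
wrist_force: [-0.7, 0.6, -0.1]
finger_gap: 15.2
```

Run:
```python
from fit import *
s,im,d=snap("wrist","w19",None,1.5);print(s["tcp_pos"],s["finger_gap"])
st=s;m=masks(im);q=st["ee_rot"];R=Ro.from_quat([q[1],q[2],q[3],q[0]]);W=lambda v:st["tcp_pos"]+R.apply(v)
print(proj("wrist",[W([-54.8,0,8]),W([-54.8,0,-8]),W([-2.8,0,-14])],st)*1.5)
c=proj("wrist",[[474.5,-34.5,28]],st)[0];b=blob(m["green"],c,18);print(c*1.5,b,ray("wrist",[b[:2]],28,st).round(1))
```

```text
[474.36890523 -35.31793271 155.01500491] 15.212923196451532
[[384.55349346 455.30018532]
 [384.67662516 405.66987015]
 [384.12574328 321.45002551]]
[385.06364327 275.90753394] (np.float64(256.3636363636364), np.float64(184.08636363636364), 440) [[474.7 -34.8  28. ]]
```

View pics/w19.png

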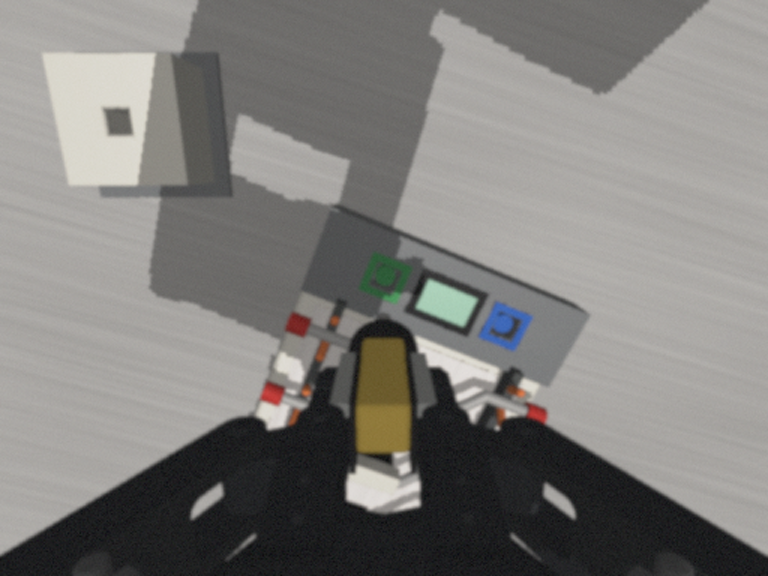

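servo_tool(
  moves=[
    [[40, 0.6, 1.3], [0, 0, 0], 1],
    [[75, 0.6, 1.3], [0, 0, 0], 1],
    [[84, 0.6, 1.3], [0, 0, 0], 1],
    [[88, 0.6, 1.3], [0, 0, 0], 1],
    [[90, 0.6, 1.3], [0, 0, 0], 1],
    [[92, 0.6, 1.3], [0, 0, 0], 1],
    [[92, 0.6, 1.3], [0, 0, 0], 1],
  ],
)

```text
clock: 37.9
tcp_pos: [476.1, -34.7, 63.5]
ee_rot: [0.7, -0.105, 0.699, 0.103]
wrist_force: [0.4, -1.4, 1.8]
finger_gap: 15.4
```

servo_tool(
  moves=[
    [[1, 0, 0], [0, 0, 0], 1],
    [[2, 0, 0], [0, 0, 0], 1],
    [[3, 0, 0], [0, 0, 0], 1],
    [[3, 0, 0], [0, 0, 0], 1],
  ],
)

```text
clock: 38.4
tcp_pos: [476.3, -34.7, 60.5]
ee_rot: [0.7, -0.105, 0.698, 0.103]
wrist_force: [-0.9, -0.7, 5.8]
finger_gap: 15.3
```

servo_tool(
  moves=[
    [[0.6, 0, 0], [0, 0, 0], 1],
    [[0.8, 0, 0], [0, 0, 0], 1],
    [[0.8, 0, 0], [0, 0, 0], 1],
  ],
)

```text
clock: 38.78
tcp_pos: [476.5, -34.7, 60.1]
ee_rot: [0.701, -0.105, 0.698, 0.103]
wrist_force: [-2.1, -0.4, 12.8]
finger_gap: 15.3
```

Run:
```python
from lib import *
s,R,p=tool();print(s["wrist_force"]); G=Ro.from_quat([-0.10512428573942824,0.6988743401721619,0.10355925609759707,0.6998564293290537])
print(R.inv().apply(np.array([428.36,-208.03,125])-p).round(1),(R.inv()*G).as_rotvec().round(4))
```

```text
[-2.06770489 -0.43065499 12.76415641]
[ -64.7 -152.1  -96.2] [-0.0017  0.0017  0.0009]
```

Record is at its stop (12.8 N). Returning the stylus.

servo_tool(
  moves=[
    [[-40, 0, 0], [0, 0, 0], 1],
    [[-65, 0, 0], [0, 0, 0], 1],
    [[-65, -50, -32], [0, 0.002, 0.001], 1],
    [[-65, -100, -64], [0, 0.002, 0.001], 1],
    [[-65, -152, -96.2], [-0.002, 0.002, 0.001], 1],
    [[-65, -152, -96.2], [-0.002, 0.002, 0.001], 1],
    [[-65, -152, -96.2], [-0.002, 0.002, 0.001], 1],
    [[-65, -152, -96.2], [-0.002, 0.002, 0.001], 1],
  ],
)

```text
clock: 39.78
tcp_pos: [428.4, -206.8, 125.2]
ee_rot: [0.7, -0.106, 0.699, 0.104]
wrist_force: [0.9, 0.0, -0.5]
finger_gap: 15.5
```

Run:
```python
from lib import *
s,R,p=tool();print(s["wrist_force"],p); G=Ro.from_quat([-0.10512428573942824,0.6988743401721619,0.10355925609759707,0.6998564293290537])
print(R.inv().apply(np.array([428.36,-208.03,51])-p).round(1),(R.inv()*G).as_rotvec().round(4))
snap("wrist","w20",(150,120,200,150),4)
```

```text
[ 0.85666037  0.01087514 -0.45784644] [ 428.42786295 -206.80496605  125.19881145]
[74.2 -1.  -0.5] [ 0.0017 -0.0006 -0.0005]
```

View pics/w20.png

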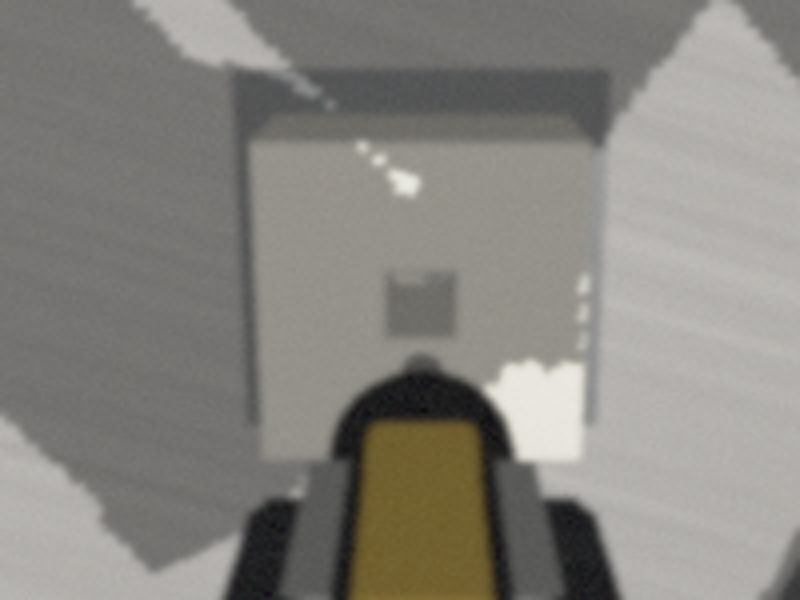

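servo_tool(
  moves=[
    [[20, -1, -0.5], [0.001, 0, 0], 1],
    [[36, -1, -0.5], [0.001, 0, 0], 1],
    [[55, -1, -0.5], [0.001, 0, 0], 1],
    [[68, -1, -0.5], [0.001, 0, 0], 1],
    [[73, -1, -0.5], [0.001, 0, 0], 1],
    [[74.5, -1, -0.5], [0.001, 0, 0], 1],
    [[74.5, -1, -0.5], [0.001, 0, 0], 1],
  ],
)

```text
clock: 40.7
tcp_pos: [428.7, -208.1, 51.1]
ee_rot: [0.7, -0.106, 0.699, 0.104]
wrist_force: [1.0, -0.1, 0.4]
finger_gap: 15.3
```

servo_tool(
  moves=[
    [[1, 0, 0], [0, 0, 0], 1],
    [[1.6, 0, 0], [0, 0, 0], 1],
    [[1.6, 0, 0], [0, 0, 0], 0.3],
    [[1.6, 0, 0], [0, 0, 0], -1],
    [[1.6, 0, 0], [0, 0, 0], -1],
    [[1.6, 0, 0], [0, 0, 0], -1],
    [[1.6, 0, 0], [0, 0, 0], -1],
    [[1.6, 0, 0], [0, 0, 0], -1],
    [[-55, 0, 0], [0, 0, 0], -1],
    [[-110, 0, 0], [0, 0, 0], -1],
    [[-170, 0, 0], [0, 0, 0], -1],
    [[-170, 0, 0], [0, 0, 0], -1],
    [[-170, 0, 0], [0, 0, 0], -1],
  ],
)

```text
clock: 42.32
tcp_pos: [428.2, -207.6, 220.9]
ee_rot: [0.7, -0.106, 0.699, 0.104]
wrist_force: [-0.8, 0.6, -0.8]
finger_gap: 85.5
```

Run:
```python
from lib import *
s,im,d=snap("wrist","w21",(100,80,260,200),3); print(s["tcp_pos"],s["clock"])
c,R,t=pose("wrist",s)
def P(X):
    u,v=proj("wrist",[X],s)[0].round().astype(int);dd=np.median(d[v-1:v+2,u-1:u+2]);k=cv2.undistortPoints(np.array([[[u,v]]],float),K(c),dist(c))[0,0]
    return (R.T@(np.r_[k*dd,dd]-t)).round(1)
print("handle top",P([427.2,-207.6,104]),"stand",P([405,-200,48]))
for n in("scene","top"): snap(n,n+"21")
i=np.load("pics/scene21.npz")["im"];cv2.imwrite("pics/s21c.png",cv2.resize(i[190:340,100:300],None,fx=4,fy=4,interpolation=cv2.INTER_CUBIC))
```

```text
[ 428.20334026 -207.60179063  220.94690762] 42.325
handle top [ 427.3 -207.9  103.6] stand [ 405.2 -200.3   48.1]
```

View pics/w21.png

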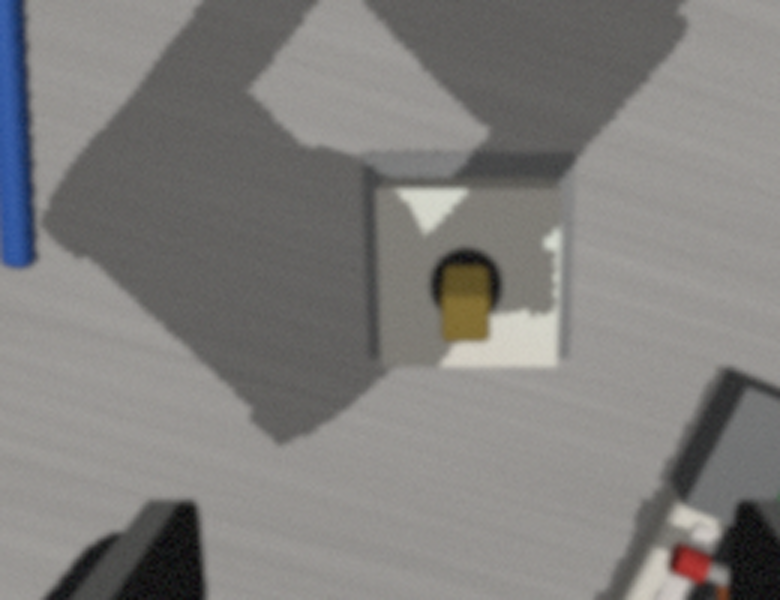

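View pics/s21c.png

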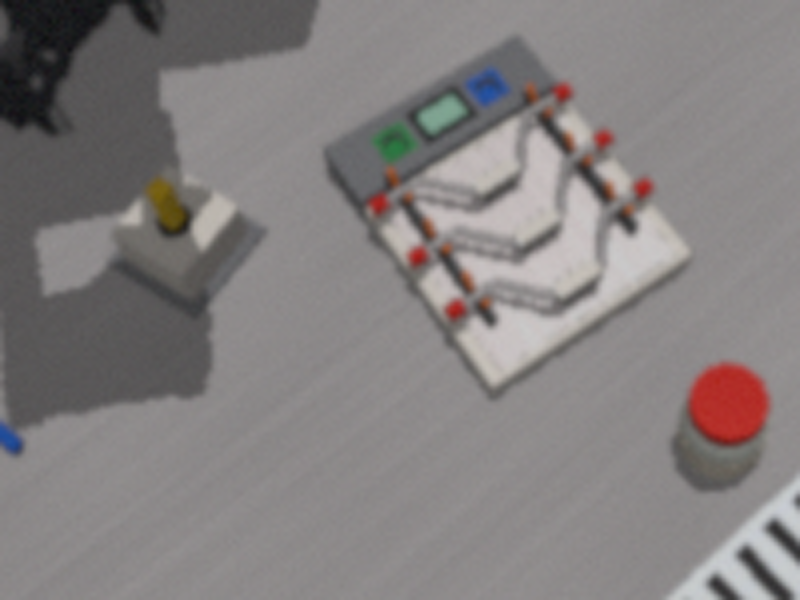

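View pics/top21.png

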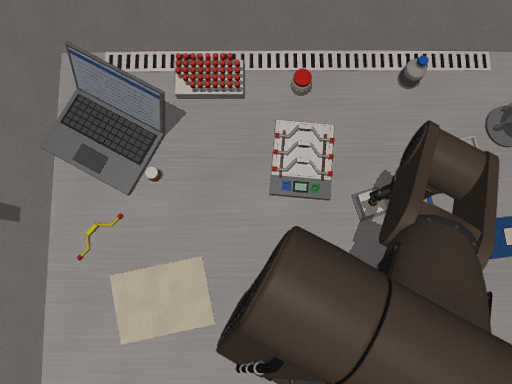

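```bash
python3 -c "
from rig import order
print(order.sign_off())"
```

```text
the job is handed in; nothing more can be done
None
```

The job is done and handed in at about 42 s of the 210 s allowed; sign-off reported no verdict.

- **Zero:** I pressed the blue button to its stop (about 13 N) with the cradle empty, then put the stylus back.
- **Probes:** There were three on the bench, and each now lies in its own lane. The yellow look-alike was left alone.
- **Record:** I pressed the green button to its stop (12.8 N) with all three probes released in the cradle.
- **Stylus:** It is upright and home in its stand.

**Last checks:**
- Before the record press, depth put every sleeve top at 50.5–51.5 mm, where 51 mm is expected. It put the caps at 49–50.5 mm.
- All the tubes sat between their pins. The final scene and top views still show all three probes in place.
- The stylus handle top read 103.6 mm, where 104 mm is expected.

**What went wrong or disagreed:**
- **Missed grasp:** The first grasp of a probe closed on nothing, above the sleeve, without moving the probe. Depth showed the finger tips about 26 mm behind the reported TCP, so I gripped lower from then on.
- **Hard placement:** The second probe was pressed down with about 23 N when I set it in its lane, harder than intended. It still checked level afterwards.

I saw no probe knocked aside during the run.

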